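# Pack a bath set and a candle set of marble ware

## Robot

A 6-joint arm with a two-finger parallel gripper is mounted at the origin on the work surface. World frame = base frame: x ahead of the robot, y to its left, z up, the work surface at z = 0. Lengths are in m, angles in rad, forces in N, time in s.
With the tool pointing down it reaches from about 0.35 to 0.975 m from the base axis. Payload 4.9 kg.
Tool frame: the origin (TCP) lies on the mounting face of the last link; the fingertips stand 173 mm ahead of it and the grasp point (between the pads) lies 155 mm ahead of it; z points along the fingers, y is the direction in which the jaws open and shut (so a half turn about z gives the same grasp; the last joint's range is limited). The gripper opens to 85 mm and grips with 20 to 120 N. Pads are 22 mm wide; open, the fingers measure 114 mm over their backs; the gripper's body (76 mm by 85 mm) begins 54 mm behind the grasp point. The pads swing forward as they close: fully open they stand 13 mm farther back than shut.
Start: joints at [-1.282, 0.053, 1.613, -0, 1.476, -0.119], TCP at [0.248, -0.574, 0.405] pointing down, gripper open.
Joint ranges: [-3.01, 3.01], [-1.01, 2.22], [0.06, 2.58], [-1.02, 4.17], [0.09, 2.62], [-3.14, 3.14]. Speed limits (rad/s): [2.57, 2.57, 3.14, 3.14, 3.14, 3.14].

## Interface

Orientations are given as a unit quaternion [w, x, y, z].
In Python, from plant import manip gives the robot as it stands.
- The arm moves only by the tool play_rows, never from a script. Its argument "increments" is a list of rows, each an object with "offset": the shift along the tool's x, y, z in mm, a list of three; "twist": the turn about the tool's z in rad; "grip": the opening, from 0 (shut) to 1 (fully open). In form: [{"offset": [dx, dy, dz], "twist": twist, "grip": grip}, ...]. A call has 1 to 5 rows; each row is the pose to reach, as a shift and turn from the pose commanded when the call began, along the tool's axes at that moment; what a row does not reach only later rows make up. A row lasts 1/12 s, in which the tool goes at most 41.7 mm and 7.16 degrees, less where a joint would pass 70% of its speed; a pose out of reach is approached as far as the arm can. A call with a gripper value outside its range is refused whole. The fingers move at their own pace and stop on an object; the grip force is fixed at half the most. Time passes only in rows, so rows that repeat a pose let the fingers close. It gives the time, the measured TCP pose, the force and the opening at its end, in the units of the state.
- manip.state(): the state, without advancing time (a new reading comes with each control period).
- manip.grab_frame(name): name is "side" or "top"; returns the picture (384x512x3 uint8, blue, green, red); there is no depth.
- manip.get_calibration(name): a dict with "fx", "fy", "cx", "cy" (pixels), "T" (4x4, takes a point from camera to world coordinates). Camera axes: x right, y down, z forward; pixel columns grow to the right and rows downward; lengths in m; the calibration is good to about 2 mm. A picture is of the moment at which its call begins. get_calibration takes no time and is no camera call.
- manip.job_done(): hands the job in, once; it reports no verdict.
Trained networks look in the newest picture that a camera, given by its name, has taken for a name from the list of things; names that differ only in an ending like _2 or _b are one class to them, and where a whole thing is asked for, a point or a joint stands for the part that bears it (a point fixed in the world has none). Each returns a list of dicts, best first, with "p" (0 to 1); they miss things now and then, are a little off and sometimes report something else, mostly with a low value. They report only what shows in the picture. A call takes as long as a camera call.
- manip.boxes_of(query, camera): "xyz" ([x, y, z] in m, in the coordinates of the camera as it stood for that picture, good to about 4 mm: the middle of the surface that is visible of it).
- manip.tip_of(query, camera): "xyz" ([x, y, z] in m, in the coordinates of the camera as it stood for that picture, good to about 4 mm: a listed point, or the origin of a listed thing).
The state is a dict: "time": time; "joint_pos": joint angles; "joint_vel": joint speeds; "joint_efforts": joint torques, N m; "tool_pos": TCP position; "tool_rot": TCP orientation; "contact_force": force on the tool from outside, world axes, zero at the start; "ft_torque": the same for the moment, N m; "gripper_width": opening from 0.0 (shut) to 1.0 (fully open).
Only numpy, scipy, OpenCV 4.12 (cv2) and the standard library are available. Lean on these libraries where they do the work, as an engineer would, in place of code of your own. Each camera call takes 0.05 s, during which the arm holds its last target. There are 200 camera calls.

## Task

Make up two gift sets from the marble pieces standing on the packing bench: the bath set - the tall tumbler, the soap dish and the lidded jar - in the box with three compartments, dish in the oblong one, and the candle set - the tall and the low candlestick - in the box with two. Stand every piece upright on the floor of a compartment of its own (the two square ones in a box may be filled either way round), setting it down gently because marble chips, and leave the short cup and the bud vase standing where they are.

Things in the scene. Friction and masses are not known exactly. Their poses are not given: they have to be found in the camera images.
- tumbler: Tall open tumbler of white marble: a plain straight cup, outside diameter 60 mm, 95 mm tall, wall 6 mm, 0.3 kg. Origin: centre of its underside; z up its axis.
- soap_dish: Oblong soap dish of white marble with square vertical sides: 120 mm long (its y axis), 62 mm wide (its x axis), 36 mm tall, a shallow ribbed basin on top inside a 7 mm rim; 0.36 kg. Origin: centre of its underside; z up.
- jar: Lidded round jar of white marble: straight body of diameter 60 mm up to 67 mm, with its lid fixed on and a small brass ball knob (diameter 16 mm) on top, 85 mm tall in all, 0.36 kg. Origin: centre of its underside; z up its axis.
- tall_candlestick: Tall white marble candlestick: round foot of diameter 66 mm and 10 mm thick, stem of diameter 22 mm, and a straight cylindrical candle cup of diameter 40 mm that fills the top 25 mm; 125 mm tall, 0.34 kg. The cup is the place to grip. Origin: centre of its underside; z up its axis.
- low_candlestick: Low white marble candlestick of the same pattern, only 60 mm tall: foot of diameter 66 mm, candle cup of diameter 40 mm filling the top 25 mm (35 to 60 mm above the underside); 0.24 kg. Origin: centre of its underside; z up its axis.
- short_cup: Short open cup of white marble, diameter 60 mm, only 55 mm tall. Not part of either set: it stays where it stands. Origin: centre of its underside.
- bud_vase: White marble bud vase, a round belly of diameter 72 mm under a narrow neck, 100 mm tall. Not part of either set: it stays where it stands. Origin: centre of its underside.
- bath_box: Bath-set box: open gift-box base fixed to the bench, 220 (x) by 216 mm (y), wall 36 mm high. Its tan card fitment, top 32 mm above the bench, has three compartments with floors 20 mm above the bench: two square, 86 x 86 mm, centres at x = -48, y = +48 and -48 mm (robot's side); one oblong, 86 (x) by 142 mm (y), centre at x = +48, y = 0. Origin: centre of its underside; z up.
- candle_box: The candle-set box: open base of a smaller gift box, fixed to the bench, 120 mm (x) by 216 mm (y), outer wall 36 mm high. Tan card fitment, top 32 mm above the bench, two square compartments 86 x 86 mm, floors 20 mm above the bench, centres at x = 0, y = +48 and -48 mm. Origin: centre of its underside on the bench; z up.

How it is judged:
By the outcome, as a careful person would: the job done as asked, in the order asked, and still so for the second after the job is handed in, with the robot touching nothing.
It also fails if it takes over 128 s, if anything falls off the work surface, if the arm or the gripper's body presses on something with over 40 N, if the wrist force passes 120 N, or if a joint passes its speed limit or range.

## Working session

There is one attempt and no reset: what is moved stays moved. The work goes in short steps, Python scripts to look and compute and a tool call to move; the robot and the scene stay as the last step left them, time stands still between calls to the robot, and variables do not carry over. Pictures are saved under pics/ and viewed, about 12 in all and at most 16, crops included, and the job is handed in when it is done.

Besides the shell and the picture viewer there is one more tool, called after "Call:" by a JSON object that holds its "name" and its "arguments", one argument or row to a line. play_rows: Moves the arm, as the interface text tells. Its arguments: {"type":"object","properties":{"increments":{"type":"array"}},"required":["increments"]}

```bash
mkdir -p pics; ls
cat > h.py <<'E'
from plant import manip
import numpy as np, cv2
def tips(names,cam):
    T=np.array(manip.get_calibration(cam)["T"])
    for n in names:
        for f in (manip.tip_of,manip.boxes_of):
            for d in f(n,cam)[:3]:
                p=T@np.r_[d["xyz"],1]; print(n,f.__name__,cam,round(d["p"],2),np.round(p[:3]*1000).astype(int))
E
python3 - <<'E'
from h import *
for c in("top","side"):
    cv2.imwrite(f"pics/{c}0.png",manip.grab_frame(c)); k=manip.get_calibration(c); print(c,k["fx"],k["fy"],k["cx"],k["cy"],np.round(k["T"],3).tolist())
N="tumbler soap_dish jar tall_candlestick low_candlestick short_cup bud_vase bath_box candle_box".split()
tips(N,"top")
print(manip.state())
E
```

```text
pics
top 468.82988972461453 468.82988972461453 259.1628378689878 196.55179959565965 [[0.013, -0.994, 0.107, 0.439], [-1.0, -0.012, 0.005, 0.003], [-0.003, -0.107, -0.994, 1.314], [0.0, 0.0, 0.0, 1.0]]
side 440.7268866103501 440.7268866103501 260.1276260678217 190.47747813349199 [[-0.999, -0.011, 0.042, 0.514], [-0.039, 0.672, -0.74, 0.913], [-0.02, -0.741, -0.671, 0.877], [0.0, 0.0, 0.0, 1.0]]
tumbler call top 0.94 [678 -65   4]
soap_dish call top 0.67 [576 127  28]
jar call top 0.64 [546  -5   0]
jar call top 0.3 [ 505 -348   -4]
jar call top 0.91 [545  -7  71]
tall_candlestick call top 0.68 [ 568 -140   -1]
tall_candlestick call top 0.72 [ 567 -134   13]
low_candlestick call top 0.57 [440  76  -2]
low_candlestick call top 0.57 [437  73   8]
short_cup call top 0.97 [431 -87   0]
short_cup call top 0.71 [576 129   2]
short_cup call top 0.64 [425 -87  12]
bud_vase call top 0.61 [ 504 -345   -3]
bud_vase call top 0.57 [675  77  66]
bath_box call top 0.54 [685  79   5]
bath_box call top 0.15 [436  77  -1]
bath_box call top 0.93 [505 350  18]
candle_box call top 0.66 [ 505 -345   -7]
candle_box call top 0.63 [ 507 -345   18]
{'time': 1.0, 'joint_pos': array([-1.28201626e+00,  5.26862421e-02,  1.61288330e+00, -8.73466315e-06,
        1.47595095e+00, -1.19016426e-01]), 'joint_vel': array([-2.28667491e-05, -8.99876226e-04, -4.99320067e-04, -2.33842005e-04,
        1.63091279e-03, -3.73468198e-04]), 'joint_efforts': array([ 1.75789082e-03, -3.93683732e+01, -3.70479298e+01, -1.13697652e-04,
        3.39909257e-04, -2.52059817e-05]), 'tool_pos': array([ 0.24785429, -0.57374228,  0.4047221 ]), 'tool_rot': array([ 3.63188287e-05,  9.79284587e-01,  2.02488758e-01, -1.27319385e-06]), 'contact_force': array([0.14512371, 0.65975982, 0.01422828]), 'ft_torque': array([-0.0443726 ,  0.00164165,  0.04853019]), 'gripper_width': 0.9993279515509246}
```

View pics/top0.png

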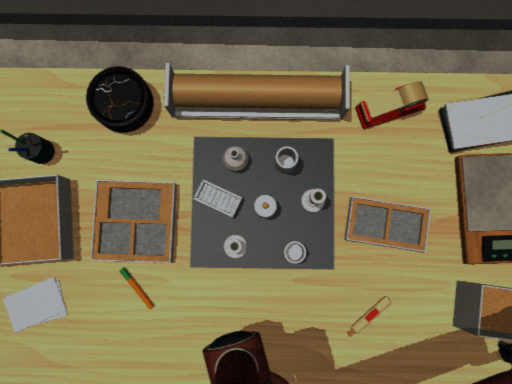

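View pics/side0.png

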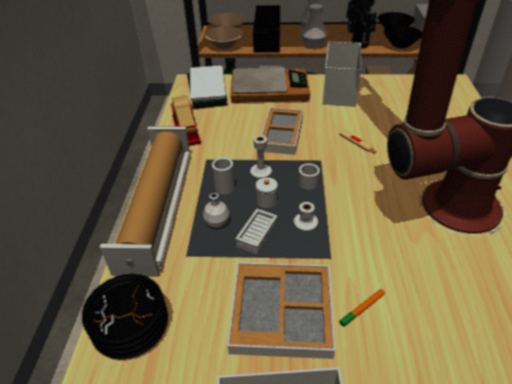

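The top view shows the pieces on the dark mat: tumbler (287,160), vase (235,158), dish (217,198), jar (265,207), tall stick (314,200), low stick (235,246) and short cup (295,252). The bath box is at (134,222) and the candle box at (388,223). Next I measure them more exactly.

```bash
cat >> h.py <<'E'
def ray(cam,u,v,z):
    k=manip.get_calibration(cam);T=np.array(k["T"])
    d=T[:3,:3]@[(u-k["cx"])/k["fx"],(v-k["cy"])/k["fy"],1]; s=(z-T[2,3])/d[2]; return (T[:3,3]+s*d)[:2]*1000
def proj(cam,p):
    k=manip.get_calibration(cam);T=np.array(k["T"]); q=np.linalg.inv(T)@np.r_[np.array(p)/1000,1]
    return np.array([k["fx"]*q[0]/q[2]+k["cx"],k["fy"]*q[1]/q[2]+k["cy"]])
E
python3 - <<'E'
from h import *
N="tumbler soap_dish jar tall_candlestick low_candlestick bath_box candle_box".split()
tips(N,"side")
im=manip.grab_frame("top"); g=cv2.cvtColor(im,cv2.COLOR_BGR2GRAY)
m=np.zeros_like(g); m[140:266,195:332]=(g[140:266,195:332]>95)*255
m=cv2.morphologyEx(m,cv2.MORPH_CLOSE,np.ones((5,5)))
for c in cv2.findContours(m,cv2.RETR_EXTERNAL,cv2.CHAIN_APPROX_NONE)[0]:
    if cv2.contourArea(c)>100: 
        r=cv2.minAreaRect(c); print(np.round(np.r_[r[0],r[1],r[2],cv2.contourArea(c)],1))
        if 1.5<max(r[1])/min(r[1]):
            P=np.array([ray("top",*q,0.036) for q in cv2.boxPoints(r)]);print("dish",P.round(),P.mean(0))
a=cv2.resize(im[170:275,85:185],None,fx=4,fy=4,interpolation=cv2.INTER_CUBIC)
b=cv2.resize(im[170:275,340:440],None,fx=4,fy=4,interpolation=cv2.INTER_CUBIC)
cv2.imwrite("pics/boxes.png",np.hstack([a,b]))
E
```

```text
tumbler call side 0.85 [676 -64   2]
tumbler call side 0.93 [672 -40  67]
soap_dish call side 0.85 [569 122   0]
soap_dish call side 0.95 [570 130  26]
jar call side 0.88 [550  -5  -1]
jar call side 0.93 [550  18  57]
jar call side 0.51 [442  83  14]
jar call side 0.41 [678  93  57]
tall_candlestick call side 0.71 [ 574 -140    1]
low_candlestick call side 0.84 [441  68   0]
low_candlestick call side 0.64 [439  84  16]
bath_box call side 0.84 [510 353   0]
bath_box call side 0.98 [505 369  15]
candle_box call side 0.69 [ 508 -345   -2]
candle_box call side 0.8 [ 502 -334   23]
[294.5 252.   22.   21.   90.  372. ]
[234.5 246.   22.   23.   90.  408. ]
[265.  205.5  21.   22.   90.  374.5]
[312.4 198.7  21.9  25.   26.6 427.5]
[217.1 197.7  43.9  22.8  25.2 932. ]
dish [[568. 192.]
 [626. 167.]
 [575.  57.]
 [518.  82.]] [572.05392062 124.71792736]
[234.  156.5  19.   22.   90.  331. ]
[286.5 157.   21.9  21.9  45.  372. ]
```

View pics/boxes.png

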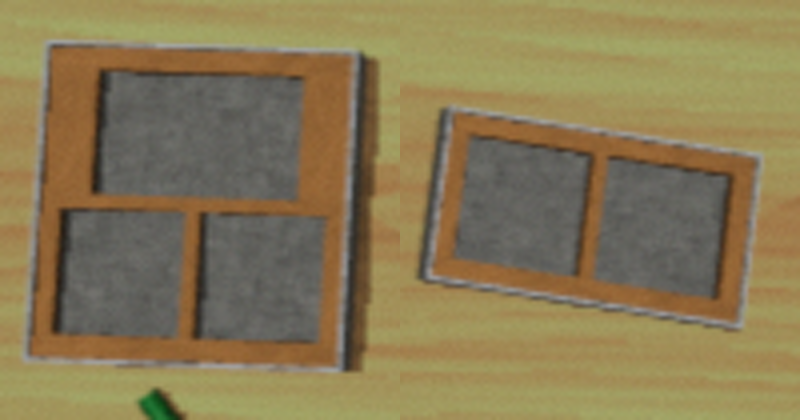

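Run:
```python
from h import *
for n,C,sq in (("bath",[(47,43),(360,52),(343,371),(26,359)],[(-48,48),(-48,-48),(48,0)]),("candle",[(45,107),(362,155),(342,328),(25,278)],[(0,48),(0,-48)])):
    o=np.array((85,170) if n=="bath" else (340,170))
    P=np.array([ray("top",*(np.array(c)/4+o),.036) for c in C]); ce=P.mean(0)
    y=(P[0]-P[1])+(P[3]-P[2]); x=(P[0]-P[3])+(P[1]-P[2])
    yaw=np.mean([np.arctan2(-y[0],y[1]),np.arctan2(x[1],x[0])]); c,s=np.cos(yaw),np.sin(yaw)
    print(n,ce.round(1),yaw.round(3),np.linalg.norm(x)/2,np.linalg.norm(y)/2)
    for q in sq: print(q,(ce+[c*q[0]-s*q[1],s*q[0]+c*q[1]]).round())
for n,u,v,z in (("tumbler",286.5,157,.09),("jar",265,205.5,.063),("low",234.5,246,.01)): print(n,ray("top",u,v,z).round())
im=np.hstack([cv2.resize(manip.grab_frame("top")[140:270,190:340],None,fx=5,fy=5,interpolation=cv2.INTER_CUBIC)])[:600]
for p in ((676,-65,95),(548,-6,67),(440,72,10),(440,72,60),(571,-140,10),(571,-140,125)):
    r={95:30,67:30,10:33,60:20,125:20}[p[2]]
    q=np.array([(proj("top",(p[0]+r*np.cos(a),p[1]+r*np.sin(a),p[2]))-[190,140])*5+2 for a in np.linspace(0,6.3,40)],int)
    cv2.polylines(im,[q],True,(0,0,255),1)
cv2.imwrite("pics/ov.png",im)
```

```text
bath [504.5 351.3] -0.019 216.74682520020352 215.44519682142192
(-48, 48) [457. 400.]
(-48, -48) [456. 304.]
(48, 0) [552. 350.]
candle [ 505.3 -343.3] -0.137 118.22459751986622 217.1529466383926
(0, 48) [ 512. -296.]
(0, -48) [ 499. -391.]
tumbler [677. -62.]
jar [550.  -7.]
low [441.  76.]
```

View pics/ov.png

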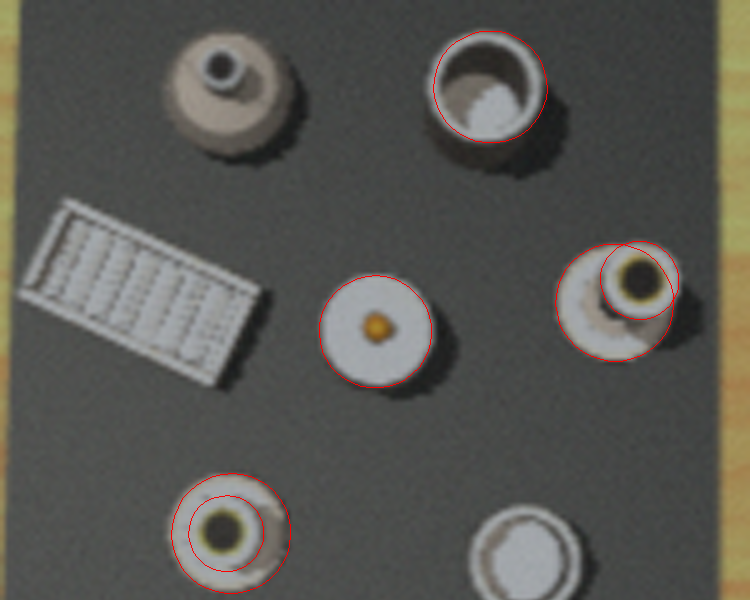

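The outlines fit. I turn the tool so the jaws open along world x, which makes the tool axes [world y, world x, -z].

Call:
{"name": "play_rows", "arguments": {
  "increments": [
    {"offset":[0,0,0],"twist":-0.116,"grip":1},
    {"offset":[0,0,0],"twist":-0.232,"grip":1},
    {"offset":[0,0,0],"twist":-0.348,"grip":1},
    {"offset":[0,0,0],"twist":-0.464,"grip":1},
    {"offset":[0,0,0],"twist":-0.581,"grip":1}
  ]
}}

```text
time: 2.22
tool_pos: [0.2479, -0.5737, 0.4047]
tool_rot: [0.0, 0.879, 0.477, -0.0]
contact_force: [0.2, -0.7, 0.4]
gripper_width: 0.996
```

Call:
{"name": "play_rows", "arguments": {
  "increments": [
    {"offset":[0,0,0],"twist":-0.116,"grip":1},
    {"offset":[0,0,0],"twist":-0.232,"grip":1},
    {"offset":[0,0,0],"twist":-0.348,"grip":1},
    {"offset":[0,0,0],"twist":-0.464,"grip":1},
    {"offset":[0,0,0],"twist":-0.582,"grip":1}
  ]
}}

```text
time: 2.63
tool_pos: [0.2478, -0.5737, 0.4047]
tool_rot: [0.0, 0.705, 0.709, -0.0]
contact_force: [-0.0, 0.9, 0.1]
gripper_width: 1.003
```

Call:
{"name": "play_rows", "arguments": {
  "increments": [
    {"offset":[25.5,21.4,0],"twist":0,"grip":1},
    {"offset":[51,42.8,0],"twist":0,"grip":1},
    {"offset":[76.5,64.2,0],"twist":0,"grip":1},
    {"offset":[102,85.6,0],"twist":0,"grip":1},
    {"offset":[127.5,107,0],"twist":0,"grip":1}
  ]
}}

```text
time: 3.05
tool_pos: [0.3555, -0.445, 0.4048]
tool_rot: [0.0, 0.707, 0.707, -0.0]
contact_force: [0.8, 0.1, -0.8]
gripper_width: 0.997
```

Call:
{"name": "play_rows", "arguments": {
  "increments": [
    {"offset":[25.5,21.4,0],"twist":0,"grip":1},
    {"offset":[51,42.8,0],"twist":0,"grip":1},
    {"offset":[76.5,64.2,0],"twist":0,"grip":1},
    {"offset":[102,85.6,0],"twist":0,"grip":1},
    {"offset":[127.5,107,0],"twist":0,"grip":1}
  ]
}}

```text
time: 3.47
tool_pos: [0.4627, -0.3173, 0.4049]
tool_rot: [0.0, 0.707, 0.707, 0.0]
contact_force: [1.0, -0.7, -0.6]
gripper_width: 1.001
```

Call:
{"name": "play_rows", "arguments": {
  "increments": [
    {"offset":[25.5,21.4,0],"twist":0,"grip":1},
    {"offset":[51,42.8,0],"twist":0,"grip":1},
    {"offset":[76.5,64.2,0],"twist":0,"grip":1},
    {"offset":[102,85.6,0],"twist":0,"grip":1},
    {"offset":[127.5,107,0],"twist":0,"grip":1}
  ]
}}

```text
time: 3.88
tool_pos: [0.5697, -0.1897, 0.4049]
tool_rot: [0.0, 0.707, 0.707, 0.0]
contact_force: [-0.2, 0.7, 0.1]
gripper_width: 0.996
```

Call:
{"name": "play_rows", "arguments": {
  "increments": [
    {"offset":[25.5,21.4,0],"twist":0,"grip":1},
    {"offset":[51,42.8,0],"twist":0,"grip":1},
    {"offset":[76.5,64.2,0],"twist":0,"grip":1},
    {"offset":[102,85.6,0],"twist":0,"grip":1},
    {"offset":[127.5,107,0],"twist":0,"grip":1}
  ]
}}

```text
time: 4.3
tool_pos: [0.6767, -0.0622, 0.4047]
tool_rot: [0.0, 0.707, 0.707, -0.0]
contact_force: [0.2, -0.1, 0.5]
gripper_width: 0.998
```

Call:
{"name": "play_rows", "arguments": {
  "increments": [
    {"offset":[0,0,24],"twist":0,"grip":1},
    {"offset":[0,0,48],"twist":0,"grip":1},
    {"offset":[-1,0,72],"twist":0,"grip":1},
    {"offset":[-1,0,96],"twist":0,"grip":1},
    {"offset":[-1,0,120],"twist":0,"grip":1}
  ]
}}

```text
time: 4.72
tool_pos: [0.6759, -0.0645, 0.2836]
tool_rot: [0.0, 0.707, 0.707, 0.0]
contact_force: [0.4, 0.5, 0.3]
gripper_width: 1.001
```

Call:
{"name": "play_rows", "arguments": {
  "increments": [
    {"offset":[0,0,16],"twist":0,"grip":1},
    {"offset":[0,0,32],"twist":0,"grip":1},
    {"offset":[0,0,46],"twist":0,"grip":1},
    {"offset":[0,0,58],"twist":0,"grip":1},
    {"offset":[0,0,65],"twist":0,"grip":1}
  ]
}}

```text
time: 5.13
tool_pos: [0.6755, -0.0647, 0.2179]
tool_rot: [-0.001, 0.707, 0.707, -0.001]
contact_force: [0.2, -0.1, -0.1]
gripper_width: 0.998
```

Call:
{"name": "play_rows", "arguments": {
  "increments": [
    {"offset":[0,0,0],"twist":0,"grip":0.8},
    {"offset":[0,0,0],"twist":0,"grip":0.7},
    {"offset":[0,0,0],"twist":0,"grip":0.5},
    {"offset":[0,0,0],"twist":0,"grip":0.5},
    {"offset":[0,0,0],"twist":0,"grip":0.5}
  ]
}}

```text
time: 5.55
tool_pos: [0.6762, -0.0648, 0.2207]
tool_rot: [0.001, 0.707, 0.707, 0.0]
contact_force: [-0.2, -0.1, -0.4]
gripper_width: 0.688
```

Run:
```python
from h import *
im=manip.grab_frame("side"); cv2.imwrite("pics/g1.png",cv2.resize(im[60:260,130:390],None,fx=3,fy=3))
```

```text
(no output)
```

View pics/g1.png

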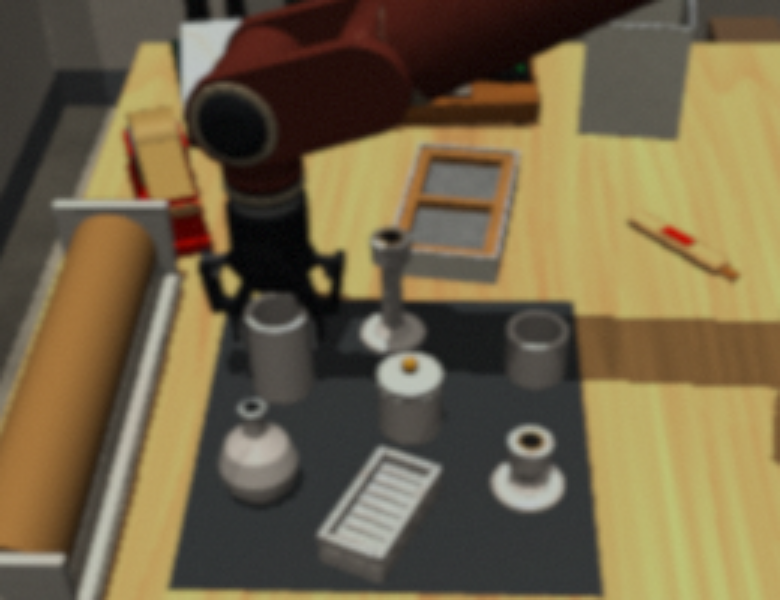

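Run:
```python
from h import *
for z in (30,40,50,60,70,95): print(z,(proj("side",(640,-64,z))-[130,60])*3,(proj("side",(676,-64,z))-[130,60])*3)
print(manip.state()["gripper_width"])
```

```text
30 [318.20132217 361.04979764] [281.65306401 360.67415973]
40 [317.62072879 353.29846481] [280.88312051 352.92997157]
50 [317.03405913 345.46600933] [280.10512857 345.10483116]
60 [316.4412173 337.551151 ] [279.31896132 337.19746249]
70 [315.84210538 329.55258254] [278.52448922 329.20656263]
95 [314.31623241 309.18109769] [276.50110012 308.8550616 ]
0.693906737811177
```

Call:
{"name": "play_rows", "arguments": {
  "increments": [
    {"offset":[0,0,-4],"twist":0,"grip":0.5},
    {"offset":[0,0,-12],"twist":0,"grip":0.5},
    {"offset":[0,0,-24],"twist":0,"grip":0.5},
    {"offset":[0,0,-40],"twist":0,"grip":0.5},
    {"offset":[0,0,-58],"twist":0,"grip":0.5}
  ]
}}

```text
time: 6.02
tool_pos: [0.6756, -0.0647, 0.2784]
tool_rot: [-0.001, 0.707, 0.707, -0.0]
contact_force: [-0.8, -0.1, -2.9]
gripper_width: 0.693
```

Call:
{"name": "play_rows", "arguments": {
  "increments": [
    {"offset":[0,0,-18],"twist":0,"grip":0.5},
    {"offset":[0,0,-36],"twist":0,"grip":0.5},
    {"offset":[0,0,-52],"twist":0,"grip":0.5},
    {"offset":[0,0,-64],"twist":0,"grip":0.5},
    {"offset":[0,0,-72],"twist":0,"grip":0.5}
  ]
}}

```text
time: 6.43
tool_pos: [0.6761, -0.0648, 0.3528]
tool_rot: [0.001, 0.707, 0.707, 0.001]
contact_force: [0.7, 0.5, -2.7]
gripper_width: 0.695
```

Call:
{"name": "play_rows", "arguments": {
  "increments": [
    {"offset":[10,-5,0],"twist":0,"grip":0.5},
    {"offset":[28,-13,0],"twist":0,"grip":0.5},
    {"offset":[52,-24,0],"twist":0,"grip":0.5},
    {"offset":[78,-37,0],"twist":0,"grip":0.5},
    {"offset":[104,-49,0],"twist":0,"grip":0.5}
  ]
}}

```text
time: 6.85
tool_pos: [0.6249, 0.0415, 0.3475]
tool_rot: [-0.002, 0.707, 0.707, -0.001]
contact_force: [0.2, -0.8, -2.7]
gripper_width: 0.691
```

Run:
```python
from h import *
im=manip.grab_frame("side"); cv2.imwrite("pics/g2.png",cv2.resize(im[60:260,130:390],None,fx=3,fy=3))
```

```text
(no output)
```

View pics/g2.png

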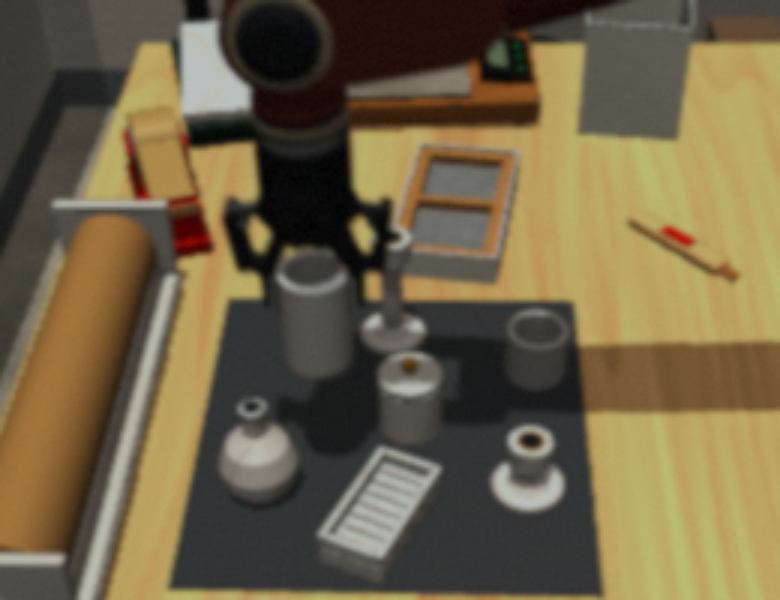

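The tumbler is held upright at about (315,310) and clear of everything. On to the box.

Call:
{"name": "play_rows", "arguments": {
  "increments": [
    {"offset":[27,-13,0],"twist":0,"grip":0.5},
    {"offset":[54,-26,0],"twist":0,"grip":0.5},
    {"offset":[81,-39,0],"twist":0,"grip":0.5},
    {"offset":[108,-52,0],"twist":0,"grip":0.5},
    {"offset":[135,-65,0],"twist":0,"grip":0.5}
  ]
}}

```text
time: 7.32
tool_pos: [0.5595, 0.1764, 0.3478]
tool_rot: [-0.001, 0.707, 0.707, -0.001]
contact_force: [1.3, -0.6, -2.8]
gripper_width: 0.693
```

Call:
{"name": "play_rows", "arguments": {
  "increments": [
    {"offset":[27,-13,0],"twist":0,"grip":0.5},
    {"offset":[54,-26,0],"twist":0,"grip":0.5},
    {"offset":[81,-39,0],"twist":0,"grip":0.5},
    {"offset":[108,-52,0],"twist":0,"grip":0.5},
    {"offset":[135,-65,0],"twist":0,"grip":0.5}
  ]
}}

```text
time: 7.73
tool_pos: [0.4943, 0.3111, 0.3479]
tool_rot: [-0.001, 0.707, 0.707, -0.001]
contact_force: [-0.4, 1.3, -2.6]
gripper_width: 0.691
```

Call:
{"name": "play_rows", "arguments": {
  "increments": [
    {"offset":[25,-11,0],"twist":0,"grip":0.5},
    {"offset":[47,-21,0],"twist":0,"grip":0.5},
    {"offset":[66,-30,0],"twist":0,"grip":0.5},
    {"offset":[81,-37,0],"twist":0,"grip":0.5},
    {"offset":[90,-41,0],"twist":0,"grip":0.5}
  ]
}}

```text
time: 8.15
tool_pos: [0.4532, 0.4011, 0.3478]
tool_rot: [-0.001, 0.706, 0.708, -0.002]
contact_force: [-0.5, -0.6, -2.7]
gripper_width: 0.692
```

Call:
{"name": "play_rows", "arguments": {
  "increments": [
    {"offset":[0,0,10],"twist":0,"grip":0.5},
    {"offset":[0,0,26],"twist":0,"grip":0.5},
    {"offset":[0,0,44],"twist":0,"grip":0.5},
    {"offset":[0,0,58],"twist":0,"grip":0.5},
    {"offset":[0,0,66],"twist":0,"grip":0.5}
  ]
}}

```text
time: 8.57
tool_pos: [0.455, 0.3981, 0.28]
tool_rot: [-0.0, 0.707, 0.707, -0.003]
contact_force: [0.2, -0.8, -3.1]
gripper_width: 0.688
```

Run:
```python
from h import *
im=manip.grab_frame("side"); im2=manip.grab_frame("top"); cv2.imwrite("pics/g3.png",np.hstack([cv2.resize(im[160:384,200:370],None,fx=2.5,fy=2.5),cv2.resize(im2[150:290,80:195],None,fx=3,fy=4)]))
s=manip.state();print(s["tool_pos"],s["contact_force"],s["joint_pos"])
```

```text
[0.45518396 0.39827688 0.28064544] [ 0.16781334 -0.31633836 -3.0346438 ] [ 5.95854709e-01  1.12956858e-01  1.76375596e+00 -1.50124493e-04
  1.27018318e+00  5.96499103e-01]
```

View pics/g3.png

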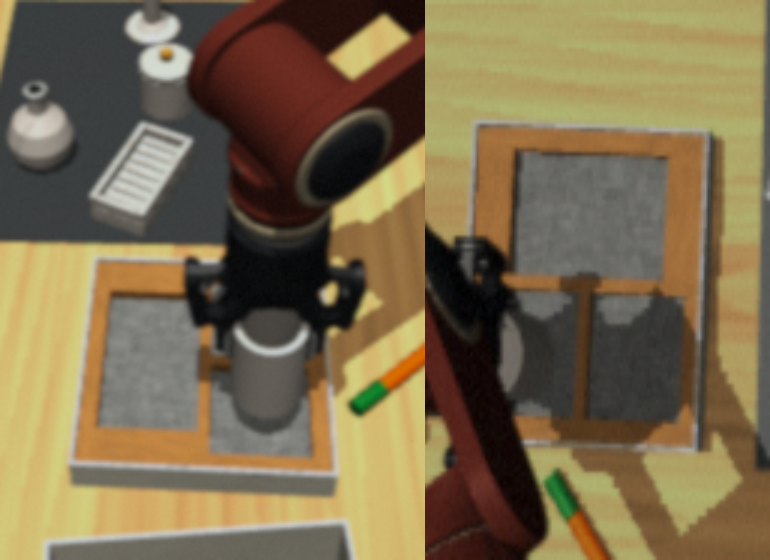

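The tumbler hangs centred over the +y square. Lowering slowly.

Call:
{"name": "play_rows", "arguments": {
  "increments": [
    {"offset":[0,0,9],"twist":0,"grip":0.5},
    {"offset":[0,0,18],"twist":0,"grip":0.5},
    {"offset":[0,0,26],"twist":0,"grip":0.5},
    {"offset":[0,0,32],"twist":0,"grip":0.5},
    {"offset":[0,0,36],"twist":0,"grip":0.5}
  ]
}}

```text
time: 9.08
tool_pos: [0.4557, 0.3991, 0.2466]
tool_rot: [-0.0, 0.707, 0.707, -0.001]
contact_force: [0.6, 0.2, -2.3]
gripper_width: 0.694
```

Call:
{"name": "play_rows", "arguments": {
  "increments": [
    {"offset":[0,0,1],"twist":0,"grip":0.5},
    {"offset":[0,0,2],"twist":0,"grip":0.5},
    {"offset":[0,0,3],"twist":0,"grip":0.5},
    {"offset":[0,0,4],"twist":0,"grip":0.5},
    {"offset":[0,0,5],"twist":0,"grip":0.5}
  ]
}}

```text
time: 9.5
tool_pos: [0.456, 0.3994, 0.2431]
tool_rot: [0.0, 0.707, 0.707, 0.0]
contact_force: [-0.0, 0.4, -2.9]
gripper_width: 0.691
```

Call:
{"name": "play_rows", "arguments": {
  "increments": [
    {"offset":[0,0,0.5],"twist":0,"grip":0.5},
    {"offset":[0,0,1],"twist":0,"grip":0.5},
    {"offset":[0,0,1.5],"twist":0,"grip":0.5},
    {"offset":[0,0,2],"twist":0,"grip":0.5},
    {"offset":[0,0,2],"twist":0,"grip":0.5}
  ]
}}

```text
time: 9.92
tool_pos: [0.4559, 0.3993, 0.2407]
tool_rot: [0.0, 0.707, 0.707, 0.0]
contact_force: [-0.5, -0.2, -3.4]
gripper_width: 0.693
```

Not in contact yet, so I creep further down in fine steps.

Call:
{"name": "play_rows", "arguments": {
  "increments": [
    {"offset":[0,0,0.4],"twist":0,"grip":0.5},
    {"offset":[0,0,0.8],"twist":0,"grip":0.5},
    {"offset":[0,0,1.2],"twist":0,"grip":0.5},
    {"offset":[0,0,1.2],"twist":0,"grip":0.5}
  ]
}}

```text
time: 10.25
tool_pos: [0.456, 0.3995, 0.2407]
tool_rot: [-0.0, 0.707, 0.707, 0.0]
contact_force: [-4.0, -1.8, 4.4]
gripper_width: 0.692
```

Call:
{"name": "play_rows", "arguments": {
  "increments": [
    {"offset":[0,0,0.3],"twist":0,"grip":0.5},
    {"offset":[0,0,0.6],"twist":0,"grip":0.5},
    {"offset":[0,0,0.6],"twist":0,"grip":0.5}
  ]
}}

```text
time: 10.5
tool_pos: [0.456, 0.3995, 0.2406]
tool_rot: [-0.0, 0.707, 0.707, -0.0]
contact_force: [-4.5, -3.0, 8.3]
gripper_width: 0.694
```

Contact made gently at about 8 N. Now I release and rise.

Call:
{"name": "play_rows", "arguments": {
  "increments": [
    {"offset":[0,0,-0.5],"twist":0,"grip":0.72},
    {"offset":[0,0,-0.5],"twist":0,"grip":0.78},
    {"offset":[0,0,-0.5],"twist":0,"grip":0.85},
    {"offset":[0,0,-0.5],"twist":0,"grip":0.88},
    {"offset":[0,0,-0.5],"twist":0,"grip":0.88}
  ]
}}

```text
time: 10.92
tool_pos: [0.4559, 0.3993, 0.2393]
tool_rot: [0.0, 0.707, 0.707, 0.0]
contact_force: [0.5, -0.1, -0.3]
gripper_width: 0.879
```

Call:
{"name": "play_rows", "arguments": {
  "increments": [
    {"offset":[0,0,-5],"twist":0,"grip":0.88},
    {"offset":[0,0,-15],"twist":0,"grip":0.88},
    {"offset":[0,0,-35],"twist":0,"grip":0.88},
    {"offset":[0,0,-60],"twist":0,"grip":0.88},
    {"offset":[0,0,-90],"twist":0,"grip":0.9}
  ]
}}

```text
time: 11.33
tool_pos: [0.4555, 0.399, 0.3296]
tool_rot: [-0.0, 0.707, 0.707, -0.001]
contact_force: [1.3, 0.9, -0.5]
gripper_width: 0.902
```

Call:
{"name": "play_rows", "arguments": {
  "increments": [
    {"offset":[-10,5,-15],"twist":0,"grip":1},
    {"offset":[-35,15,-20],"twist":0,"grip":1},
    {"offset":[-65,28,-20],"twist":0,"grip":1},
    {"offset":[-95,41,-20],"twist":0,"grip":1},
    {"offset":[-125,54,-20],"twist":0,"grip":1}
  ]
}}

```text
time: 11.75
tool_pos: [0.5102, 0.2732, 0.3511]
tool_rot: [0.001, 0.707, 0.707, 0.001]
contact_force: [1.2, 0.8, -0.5]
gripper_width: 1.002
```

Run:
```python
from h import *
im=manip.grab_frame("side"); im2=manip.grab_frame("top"); cv2.imwrite("pics/g4.png",np.hstack([cv2.resize(im[160:384,200:370],None,fx=2.5,fy=2.5),cv2.resize(im2[150:290,80:195],None,fx=3,fy=4)]))
tips(["tumbler","soap_dish"],"top")
s=manip.state();print(s["tool_pos"],s["contact_force"])
```

```text
tumbler call top 0.72 [460 400  22]
tumbler call top 0.32 [573 128   0]
tumbler call top 0.76 [458 375  65]
tumbler call top 0.67 [ 565 -134   14]
soap_dish call top 0.56 [578 127  -1]
soap_dish call top 0.81 [573 126  27]
soap_dish call top 0.44 [ 565 -134   14]
[0.50962737 0.27490202 0.34997812] [-0.70977983 -0.07525109 -0.05488978]
```

View pics/g4.png

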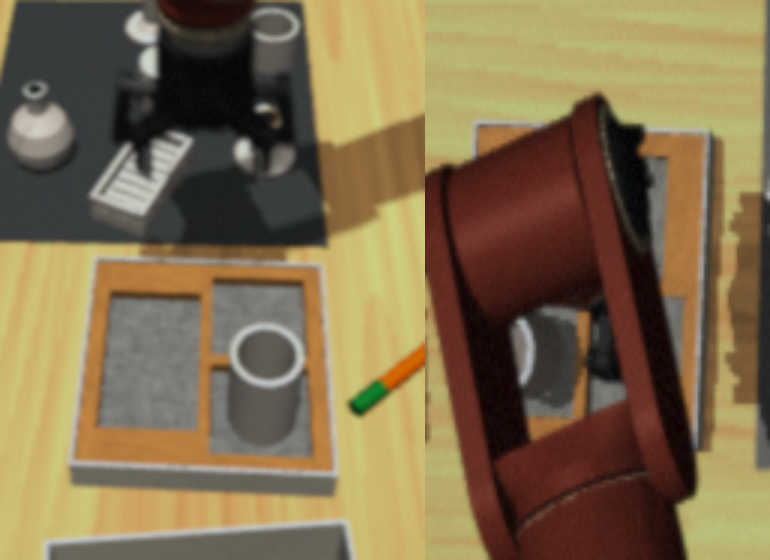

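The tumbler stands in its square. Next the dish: move to (573,125) and turn to its yaw.

Call:
{"name": "play_rows", "arguments": {
  "increments": [
    {"offset":[-30,13,0],"twist":0.087,"grip":1},
    {"offset":[-60,25,0],"twist":0.174,"grip":1},
    {"offset":[-90,38,0],"twist":0.26,"grip":1},
    {"offset":[-120,51,0],"twist":0.347,"grip":1},
    {"offset":[-149,63,0],"twist":0.434,"grip":1}
  ]
}}

```text
time: 12.47
tool_pos: [0.5731, 0.1253, 0.3497]
tool_rot: [0.0, 0.843, 0.537, 0.0]
contact_force: [0.7, 0.2, 0.3]
gripper_width: 1.001
```

Call:
{"name": "play_rows", "arguments": {
  "increments": [
    {"offset":[0,0,20],"twist":0,"grip":1},
    {"offset":[0,0,45],"twist":0,"grip":1},
    {"offset":[0,0,70],"twist":0,"grip":1},
    {"offset":[0,0,90],"twist":0,"grip":1},
    {"offset":[0,0,105],"twist":0,"grip":1}
  ]
}}

```text
time: 12.88
tool_pos: [0.572, 0.1265, 0.2421]
tool_rot: [-0.001, 0.842, 0.539, -0.001]
contact_force: [-0.9, 0.0, 0.5]
gripper_width: 1.002
```

Run:
```python
from h import *
im=manip.grab_frame("side"); cv2.imwrite("pics/g5.png",cv2.resize(im[120:270,190:350],None,fx=4,fy=4))
s=manip.state();print(s["tool_pos"],s["tool_rot"],s["contact_force"])
```

```text
[0.57086553 0.12640746 0.23917942] [-0.00182691  0.84225661  0.53906367 -0.00328866] [-1.40992372 -1.3607104  -2.33211713]
```

View pics/g5.png

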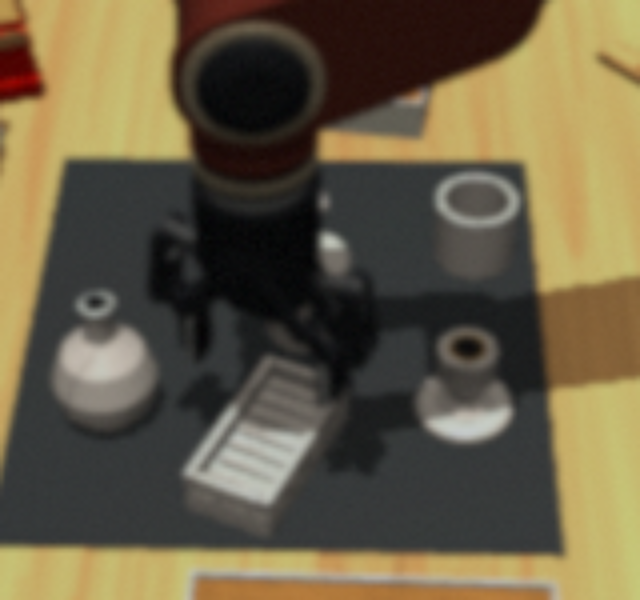

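Run:
```python
from h import *
for z in (60,70,80,90): print(z,*[((proj("side",(572+s*42.5*.907,126-s*42.5*.42,z))-[190,120])*4).round() for s in(1,-1)])
s=manip.state();print(s["tool_pos"],s["contact_force"])
```

```text
60 [206. 380.] [323. 422.]
70 [205. 369.] [323. 411.]
80 [204. 358.] [323. 400.]
90 [204. 347.] [323. 389.]
[0.57086553 0.12640746 0.23917942] [-1.40992372 -1.3607104  -2.33211713]
```

Call:
{"name": "play_rows", "arguments": {
  "increments": [
    {"offset":[0,0,14],"twist":0,"grip":1},
    {"offset":[0,0,29],"twist":0,"grip":1},
    {"offset":[0,0,43],"twist":0,"grip":1},
    {"offset":[0,0,54],"twist":0,"grip":1},
    {"offset":[0,0,62],"twist":0,"grip":1}
  ]
}}

```text
time: 13.35
tool_pos: [0.5726, 0.1256, 0.1812]
tool_rot: [-0.0, 0.843, 0.539, -0.0]
contact_force: [-0.3, 0.1, -0.2]
gripper_width: 1.003
```

Call:
{"name": "play_rows", "arguments": {
  "increments": [
    {"offset":[0,0,0],"twist":0,"grip":1},
    {"offset":[0,0,0],"twist":0,"grip":0.85},
    {"offset":[0,0,0],"twist":0,"grip":0.75},
    {"offset":[0,0,0],"twist":0,"grip":0.5},
    {"offset":[0,0,0],"twist":0,"grip":0.5}
  ]
}}

```text
time: 13.77
tool_pos: [0.5735, 0.1253, 0.1837]
tool_rot: [0.001, 0.843, 0.538, 0.001]
contact_force: [0.3, -0.2, 2.7]
gripper_width: 0.71
```

Call:
{"name": "play_rows", "arguments": {
  "increments": [
    {"offset":[0,0,0],"twist":0,"grip":0.5},
    {"offset":[0,0,-2],"twist":0,"grip":0.5},
    {"offset":[0,0,-6],"twist":0,"grip":0.5},
    {"offset":[0,0,-14],"twist":0,"grip":0.5},
    {"offset":[0,0,-26],"twist":0,"grip":0.5}
  ]
}}

```text
time: 14.18
tool_pos: [0.5718, 0.1251, 0.2073]
tool_rot: [-0.001, 0.843, 0.538, -0.002]
contact_force: [-0.4, -0.3, -3.1]
gripper_width: 0.711
```

Call:
{"name": "play_rows", "arguments": {
  "increments": [
    {"offset":[0,0,-16],"twist":0,"grip":0.5},
    {"offset":[0,0,-34],"twist":0,"grip":0.5},
    {"offset":[0,0,-54],"twist":-0.08,"grip":0.5},
    {"offset":[0,0,-72],"twist":-0.18,"grip":0.5},
    {"offset":[0,0,-84],"twist":-0.29,"grip":0.5}
  ]
}}

```text
time: 14.6
tool_pos: [0.5733, 0.1253, 0.2958]
tool_rot: [0.001, 0.754, 0.656, 0.001]
contact_force: [0.7, -0.8, -3.1]
gripper_width: 0.712
```

Call:
{"name": "play_rows", "arguments": {
  "increments": [
    {"offset":[0,0,-4],"twist":-0.08,"grip":0.5},
    {"offset":[0,0,-4],"twist":-0.125,"grip":0.5},
    {"offset":[0,0,-4],"twist":-0.125,"grip":0.5}
  ]
}}

```text
time: 14.85
tool_pos: [0.573, 0.1253, 0.2982]
tool_rot: [0.001, 0.714, 0.701, 0.001]
contact_force: [-0.6, -0.2, -3.3]
gripper_width: 0.714
```

Call:
{"name": "play_rows", "arguments": {
  "increments": [
    {"offset":[15,-2,0],"twist":0,"grip":0.5},
    {"offset":[35,-4,0],"twist":0,"grip":0.5},
    {"offset":[61,-7,0],"twist":0,"grip":0.5},
    {"offset":[88,-10,0],"twist":0,"grip":0.5},
    {"offset":[115,-13,0],"twist":0,"grip":0.5}
  ]
}}

```text
time: 15.27
tool_pos: [0.5617, 0.2414, 0.2966]
tool_rot: [-0.0, 0.715, 0.7, -0.0]
contact_force: [0.5, 0.5, -2.9]
gripper_width: 0.713
```

Call:
{"name": "play_rows", "arguments": {
  "increments": [
    {"offset":[28,-3,0],"twist":0,"grip":0.5},
    {"offset":[56,-6,0],"twist":0,"grip":0.5},
    {"offset":[80,-9,0],"twist":0,"grip":0.5},
    {"offset":[98,-11,0],"twist":0,"grip":0.5},
    {"offset":[110,-12,0],"twist":0,"grip":0.5}
  ]
}}

```text
time: 15.68
tool_pos: [0.5514, 0.3525, 0.2964]
tool_rot: [-0.0, 0.714, 0.701, -0.0]
contact_force: [-0.4, -0.9, -2.4]
gripper_width: 0.712
```

Call:
{"name": "play_rows", "arguments": {
  "increments": [
    {"offset":[0,0,0],"twist":0,"grip":0.5},
    {"offset":[0,0,8],"twist":0,"grip":0.5},
    {"offset":[0,0,20],"twist":0,"grip":0.5},
    {"offset":[0,0,32],"twist":0,"grip":0.5},
    {"offset":[0,0,40],"twist":0,"grip":0.5}
  ]
}}

```text
time: 16.1
tool_pos: [0.5516, 0.3493, 0.2533]
tool_rot: [-0.001, 0.714, 0.7, -0.002]
contact_force: [-0.4, -0.2, -4.8]
gripper_width: 0.715
```

Run:
```python
from h import *
im=manip.grab_frame("side"); im2=manip.grab_frame("top"); cv2.imwrite("pics/g6.png",np.hstack([cv2.resize(im[200:384,210:360],None,fx=3,fy=3),cv2.resize(im2[152:290,85:195],None,fx=3,fy=4)]))
s=manip.state();print(s["tool_pos"],s["tool_rot"],s["contact_force"])
```

```text
[0.55122786 0.34937712 0.25258306] [-0.00095533  0.71419893  0.69993568 -0.00300358] [-0.76687617  0.6224813  -3.41573542]
```

View pics/g6.png

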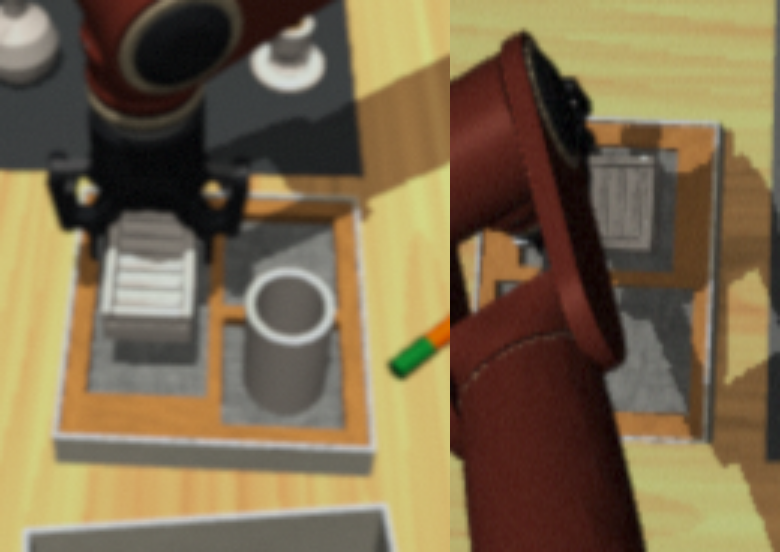

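The dish is aligned over the oblong compartment. Lowering.

Call:
{"name": "play_rows", "arguments": {
  "increments": [
    {"offset":[0,0,11],"twist":0,"grip":0.5},
    {"offset":[0,0,22],"twist":0,"grip":0.5},
    {"offset":[0,0,32],"twist":0,"grip":0.5},
    {"offset":[0,0,40],"twist":0,"grip":0.5},
    {"offset":[0,0,45],"twist":0,"grip":0.5}
  ]
}}

```text
time: 16.62
tool_pos: [0.5516, 0.3505, 0.2094]
tool_rot: [-0.0, 0.714, 0.7, -0.001]
contact_force: [-0.1, 0.3, -3.4]
gripper_width: 0.713
```

Call:
{"name": "play_rows", "arguments": {
  "increments": [
    {"offset":[0,0,1],"twist":0,"grip":0.5},
    {"offset":[0,0,2],"twist":0,"grip":0.5},
    {"offset":[0,0,3],"twist":0,"grip":0.5},
    {"offset":[0,0,4],"twist":0,"grip":0.5},
    {"offset":[0,0,5],"twist":0,"grip":0.5}
  ]
}}

```text
time: 17.03
tool_pos: [0.5524, 0.3509, 0.2071]
tool_rot: [0.0, 0.714, 0.7, 0.001]
contact_force: [-0.5, 0.1, -2.4]
gripper_width: 0.713
```

Call:
{"name": "play_rows", "arguments": {
  "increments": [
    {"offset":[0,0,0.5],"twist":0,"grip":0.5},
    {"offset":[0,0,1],"twist":0,"grip":0.5},
    {"offset":[0,0,1.5],"twist":0,"grip":0.5},
    {"offset":[0,0,2],"twist":0,"grip":0.5},
    {"offset":[0,0,2],"twist":0,"grip":0.5}
  ]
}}

```text
time: 17.45
tool_pos: [0.5521, 0.3507, 0.2043]
tool_rot: [-0.0, 0.714, 0.7, -0.0]
contact_force: [0.2, 0.8, -3.1]
gripper_width: 0.708
```

Call:
{"name": "play_rows", "arguments": {
  "increments": [
    {"offset":[0,0,0.4],"twist":0,"grip":0.5},
    {"offset":[0,0,0.8],"twist":0,"grip":0.5},
    {"offset":[0,0,1.1],"twist":0,"grip":0.5},
    {"offset":[0,0,1.1],"twist":0,"grip":0.5}
  ]
}}

```text
time: 17.78
tool_pos: [0.5523, 0.3507, 0.2037]
tool_rot: [0.0, 0.714, 0.7, 0.0]
contact_force: [-1.3, -1.5, -0.6]
gripper_width: 0.716
```

Call:
{"name": "play_rows", "arguments": {
  "increments": [
    {"offset":[0,0,0.3],"twist":0,"grip":0.5},
    {"offset":[0,0,0.6],"twist":0,"grip":0.5},
    {"offset":[0,0,0.6],"twist":0,"grip":0.5}
  ]
}}

```text
time: 18.03
tool_pos: [0.5523, 0.3508, 0.2037]
tool_rot: [0.0, 0.714, 0.7, 0.0]
contact_force: [-4.2, -3.1, 5.6]
gripper_width: 0.713
```

Call:
{"name": "play_rows", "arguments": {
  "increments": [
    {"offset":[0,0,-0.5],"twist":0,"grip":0.74},
    {"offset":[0,0,-0.5],"twist":0,"grip":0.78},
    {"offset":[0,0,-0.5],"twist":0,"grip":0.82},
    {"offset":[0,0,-0.5],"twist":0,"grip":0.84},
    {"offset":[0,0,-0.5],"twist":0,"grip":0.84}
  ]
}}

```text
time: 18.45
tool_pos: [0.5522, 0.3507, 0.2031]
tool_rot: [0.0, 0.714, 0.7, 0.0]
contact_force: [-0.3, 0.2, 0.1]
gripper_width: 0.847
```

Call:
{"name": "play_rows", "arguments": {
  "increments": [
    {"offset":[0,0,-5],"twist":0,"grip":0.84},
    {"offset":[0,0,-15],"twist":0,"grip":0.84},
    {"offset":[0,0,-35],"twist":0,"grip":0.9},
    {"offset":[0,0,-65],"twist":0,"grip":1},
    {"offset":[0,0,-100],"twist":0,"grip":1}
  ]
}}

```text
time: 18.87
tool_pos: [0.5515, 0.3504, 0.3029]
tool_rot: [-0.001, 0.714, 0.7, -0.002]
contact_force: [0.3, 0.7, 0.8]
gripper_width: 1.002
```

Call:
{"name": "play_rows", "arguments": {
  "increments": [
    {"offset":[-12,0,-20],"twist":0,"grip":1},
    {"offset":[-37,0,-30],"twist":0,"grip":1},
    {"offset":[-67,1,-30],"twist":0,"grip":1},
    {"offset":[-97,1,-30],"twist":0,"grip":1},
    {"offset":[-127,1,-30],"twist":0,"grip":1}
  ]
}}

```text
time: 19.28
tool_pos: [0.5506, 0.2227, 0.3351]
tool_rot: [0.001, 0.714, 0.701, 0.001]
contact_force: [-0.0, -0.9, -0.1]
gripper_width: 1.004
```

Call:
{"name": "play_rows", "arguments": {
  "increments": [
    {"offset":[-30,0,0],"twist":0,"grip":1},
    {"offset":[-60,0,0],"twist":0,"grip":1},
    {"offset":[-90,1,0],"twist":0,"grip":1},
    {"offset":[-120,1,0],"twist":0,"grip":1},
    {"offset":[-150,2,0],"twist":0,"grip":1}
  ]
}}

```text
time: 19.7
tool_pos: [0.5496, 0.0723, 0.3346]
tool_rot: [0.001, 0.714, 0.7, 0.001]
contact_force: [1.4, 0.2, 0.3]
gripper_width: 1.002
```

Call:
{"name": "play_rows", "arguments": {
  "increments": [
    {"offset":[-28,0,0],"twist":0,"grip":1},
    {"offset":[-52,0,0],"twist":0,"grip":1},
    {"offset":[-68,1,0],"twist":0,"grip":1},
    {"offset":[-77,1,0],"twist":0,"grip":1},
    {"offset":[-80,1,0],"twist":0,"grip":1}
  ]
}}

```text
time: 20.12
tool_pos: [0.5494, -0.0075, 0.3342]
tool_rot: [0.001, 0.714, 0.7, 0.0]
contact_force: [-0.4, -0.5, 1.0]
gripper_width: 0.998
```

Run:
```python
from h import *
im=manip.grab_frame("side"); im2=manip.grab_frame("top"); cv2.imwrite("pics/g7.png",np.hstack([cv2.resize(im[120:384,180:370],None,fx=2,fy=2),cv2.resize(im2[152:284,85:190],None,fx=3.5,fy=4)]))
tips(["jar","soap_dish"],"side")
s=manip.state();print(s["tool_pos"],s["tool_rot"],s["contact_force"])
```

```text
jar call side 0.6 [552  -5   0]
jar call side 0.93 [553  15  55]
soap_dish call side 0.56 [552 346  21]
soap_dish call side 0.48 [ 576 -141    1]
soap_dish call side 0.74 [552 355  44]
[ 0.54935689 -0.0053833   0.33323028] [-1.02350512e-04  7.13311410e-01  7.00847214e-01  6.60779909e-05] [ 0.19531637 -0.86716264  0.37557779]
```

View pics/g7.png

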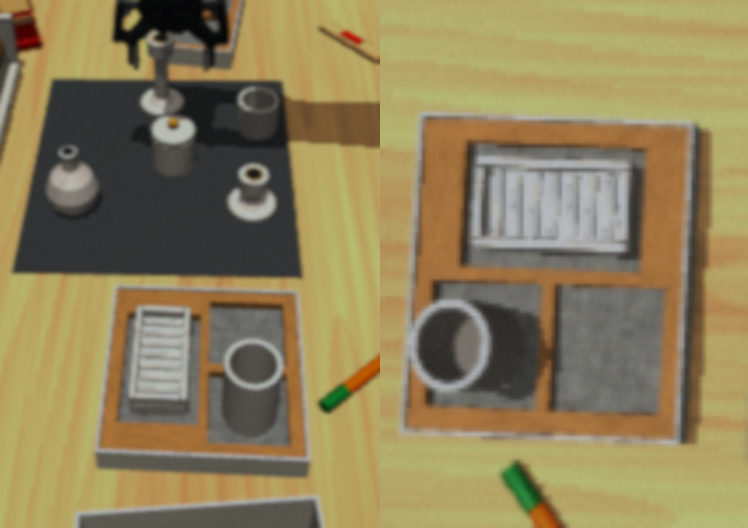

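Dish and tumbler are seated. Jar grasp next.

Call:
{"name": "play_rows", "arguments": {
  "increments": [
    {"offset":[0,0,15],"twist":0,"grip":1},
    {"offset":[0,0,35],"twist":0,"grip":1},
    {"offset":[0,0,55],"twist":0,"grip":1},
    {"offset":[0,0,72],"twist":0,"grip":1},
    {"offset":[0,0,85],"twist":0,"grip":1}
  ]
}}

```text
time: 20.83
tool_pos: [0.5489, -0.0055, 0.2464]
tool_rot: [-0.001, 0.713, 0.701, -0.001]
contact_force: [-0.3, -0.2, -0.5]
gripper_width: 0.998
```

Call:
{"name": "play_rows", "arguments": {
  "increments": [
    {"offset":[0,0,12],"twist":0,"grip":1},
    {"offset":[0,0,24],"twist":0,"grip":1},
    {"offset":[0,0,35],"twist":0,"grip":1},
    {"offset":[0,0,43],"twist":0,"grip":1},
    {"offset":[0,0,48],"twist":0,"grip":1}
  ]
}}

```text
time: 21.25
tool_pos: [0.5492, -0.0063, 0.1991]
tool_rot: [-0.0, 0.714, 0.7, -0.0]
contact_force: [-0.2, 0.5, -0.8]
gripper_width: 0.997
```

Call:
{"name": "play_rows", "arguments": {
  "increments": [
    {"offset":[0,0,0],"twist":0,"grip":1},
    {"offset":[0,0,0],"twist":0,"grip":0.82},
    {"offset":[0,0,0],"twist":0,"grip":0.72},
    {"offset":[0,0,0],"twist":0,"grip":0.5},
    {"offset":[0,0,0],"twist":0,"grip":0.5}
  ]
}}

```text
time: 21.67
tool_pos: [0.55, -0.0064, 0.2015]
tool_rot: [0.001, 0.714, 0.7, 0.001]
contact_force: [0.2, -0.0, 3.8]
gripper_width: 0.685
```

Call:
{"name": "play_rows", "arguments": {
  "increments": [
    {"offset":[0,0,0],"twist":0,"grip":0.5},
    {"offset":[0,0,-3],"twist":0,"grip":0.5},
    {"offset":[0,0,-10],"twist":0,"grip":0.5},
    {"offset":[0,0,-22],"twist":0,"grip":0.5},
    {"offset":[0,0,-40],"twist":0,"grip":0.5}
  ]
}}

```text
time: 22.08
tool_pos: [0.548, -0.0061, 0.2386]
tool_rot: [-0.002, 0.714, 0.7, -0.002]
contact_force: [-0.4, 0.4, -3.9]
gripper_width: 0.685
```

Call:
{"name": "play_rows", "arguments": {
  "increments": [
    {"offset":[0,0,-18],"twist":0,"grip":0.5},
    {"offset":[3,-1,-36],"twist":0,"grip":0.5},
    {"offset":[12,-4,-53],"twist":0,"grip":0.5},
    {"offset":[29,-9,-65],"twist":0,"grip":0.5},
    {"offset":[52,-17,-70],"twist":0,"grip":0.5}
  ]
}}

```text
time: 22.5
tool_pos: [0.534, 0.0456, 0.3135]
tool_rot: [0.002, 0.715, 0.7, 0.001]
contact_force: [0.7, 0.9, -4.9]
gripper_width: 0.685
```

Call:
{"name": "play_rows", "arguments": {
  "increments": [
    {"offset":[26,-8,0],"twist":0,"grip":0.5},
    {"offset":[52,-16,0],"twist":0,"grip":0.5},
    {"offset":[78,-25,0],"twist":0,"grip":0.5},
    {"offset":[104,-33,0],"twist":0,"grip":0.5},
    {"offset":[130,-42,0],"twist":0,"grip":0.5}
  ]
}}

```text
time: 22.92
tool_pos: [0.4929, 0.1779, 0.3106]
tool_rot: [-0.0, 0.714, 0.7, -0.0]
contact_force: [0.3, -0.0, -3.6]
gripper_width: 0.686
```

Call:
{"name": "play_rows", "arguments": {
  "increments": [
    {"offset":[28,-9,0],"twist":0,"grip":0.5},
    {"offset":[55,-17,0],"twist":0,"grip":0.5},
    {"offset":[81,-26,0],"twist":0,"grip":0.5},
    {"offset":[104,-33,0],"twist":0,"grip":0.5},
    {"offset":[121,-38,0],"twist":0,"grip":0.5}
  ]
}}

```text
time: 23.33
tool_pos: [0.4569, 0.3001, 0.3105]
tool_rot: [-0.0, 0.713, 0.701, -0.0]
contact_force: [-0.1, 0.6, -4.3]
gripper_width: 0.685
```

Call:
{"name": "play_rows", "arguments": {
  "increments": [
    {"offset":[4,-2,0],"twist":0,"grip":0.5},
    {"offset":[5,-2,4],"twist":0,"grip":0.5},
    {"offset":[5,-2,14],"twist":0,"grip":0.5},
    {"offset":[5,-2,25],"twist":0,"grip":0.5},
    {"offset":[5,-2,32],"twist":0,"grip":0.5}
  ]
}}

```text
time: 23.75
tool_pos: [0.4559, 0.3023, 0.2758]
tool_rot: [-0.0, 0.714, 0.7, -0.001]
contact_force: [0.8, -0.2, -4.9]
gripper_width: 0.692
```

Run:
```python
from h import *
im=manip.grab_frame("side"); im2=manip.grab_frame("top"); cv2.imwrite("pics/g8.png",np.hstack([cv2.resize(im[200:384,210:360],None,fx=3,fy=3),cv2.resize(im2[152:290,85:195],None,fx=3,fy=4)]))
s=manip.state();print(s["tool_pos"],s["tool_rot"],s["contact_force"])
```

```text
[0.4555716  0.30226434 0.27512099] [-0.00081159  0.71423924  0.69989628 -0.00261642] [-0.75450596 -0.01192942 -4.99192018]
```

View pics/g8.png

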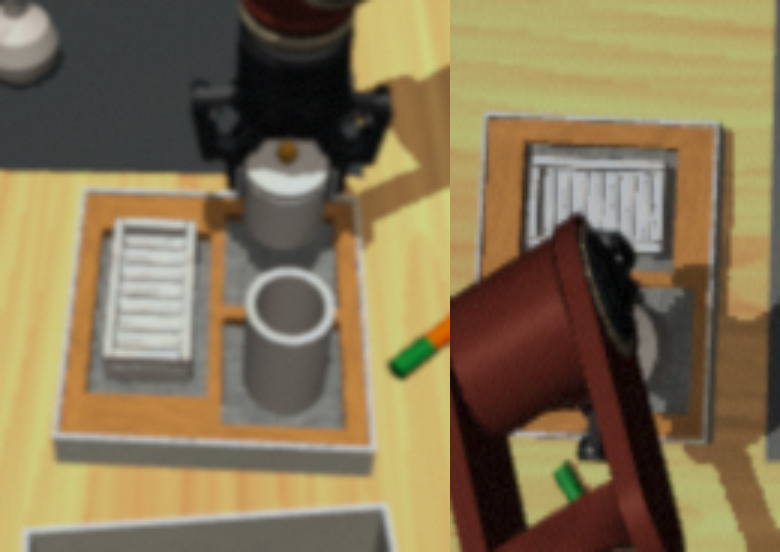

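The jar hangs over the free square. Lowering.

Call:
{"name": "play_rows", "arguments": {
  "increments": [
    {"offset":[0,0,12],"twist":0,"grip":0.5},
    {"offset":[0,0,24],"twist":0,"grip":0.5},
    {"offset":[0,0,35],"twist":0,"grip":0.5},
    {"offset":[0,0,44],"twist":0,"grip":0.5},
    {"offset":[0,0,49],"twist":0,"grip":0.5}
  ]
}}

```text
time: 24.27
tool_pos: [0.4556, 0.3032, 0.2268]
tool_rot: [-0.001, 0.714, 0.7, -0.002]
contact_force: [0.2, 0.2, -4.1]
gripper_width: 0.687
```

Call:
{"name": "play_rows", "arguments": {
  "increments": [
    {"offset":[0,0,1],"twist":0,"grip":0.5},
    {"offset":[0,0,2],"twist":0,"grip":0.5},
    {"offset":[0,0,3],"twist":0,"grip":0.5},
    {"offset":[0,0,4],"twist":0,"grip":0.5},
    {"offset":[0,0,5],"twist":0,"grip":0.5}
  ]
}}

```text
time: 24.68
tool_pos: [0.4565, 0.3037, 0.2249]
tool_rot: [0.0, 0.714, 0.7, 0.001]
contact_force: [0.1, 0.7, -4.3]
gripper_width: 0.687
```

Call:
{"name": "play_rows", "arguments": {
  "increments": [
    {"offset":[0,0,0.5],"twist":0,"grip":0.5},
    {"offset":[0,0,1],"twist":0,"grip":0.5},
    {"offset":[0,0,1.5],"twist":0,"grip":0.5},
    {"offset":[0,0,2],"twist":0,"grip":0.5},
    {"offset":[0,0,2],"twist":0,"grip":0.5}
  ]
}}

```text
time: 25.1
tool_pos: [0.4562, 0.3035, 0.2221]
tool_rot: [-0.0, 0.714, 0.7, -0.0]
contact_force: [0.3, 0.0, -3.2]
gripper_width: 0.689
```

Call:
{"name": "play_rows", "arguments": {
  "increments": [
    {"offset":[0,0,0.4],"twist":0,"grip":0.5},
    {"offset":[0,0,0.8],"twist":0,"grip":0.5},
    {"offset":[0,0,1.2],"twist":0,"grip":0.5},
    {"offset":[0,0,1.2],"twist":0,"grip":0.5}
  ]
}}

```text
time: 25.43
tool_pos: [0.4563, 0.3036, 0.2215]
tool_rot: [0.0, 0.714, 0.7, -0.0]
contact_force: [-2.3, -1.5, 0.2]
gripper_width: 0.688
```

Call:
{"name": "play_rows", "arguments": {
  "increments": [
    {"offset":[0,0,0.3],"twist":0,"grip":0.5},
    {"offset":[0,0,0],"twist":0,"grip":0.72},
    {"offset":[0,0,-0.3],"twist":0,"grip":0.78},
    {"offset":[0,0,-0.3],"twist":0,"grip":0.84},
    {"offset":[0,0,-0.3],"twist":0,"grip":0.84}
  ]
}}

```text
time: 25.85
tool_pos: [0.4565, 0.3036, 0.2217]
tool_rot: [0.0, 0.714, 0.7, 0.001]
contact_force: [-0.1, -0.1, 0.1]
gripper_width: 0.838
```

Call:
{"name": "play_rows", "arguments": {
  "increments": [
    {"offset":[0,0,-5],"twist":0,"grip":0.84},
    {"offset":[0,0,-15],"twist":0,"grip":0.84},
    {"offset":[0,0,-35],"twist":0,"grip":0.84},
    {"offset":[0,0,-65],"twist":0,"grip":0.9},
    {"offset":[0,0,-95],"twist":0,"grip":1}
  ]
}}

```text
time: 26.27
tool_pos: [0.4559, 0.3033, 0.3174]
tool_rot: [-0.0, 0.714, 0.7, -0.001]
contact_force: [0.7, 0.9, 0.7]
gripper_width: 0.999
```

Call:
{"name": "play_rows", "arguments": {
  "increments": [
    {"offset":[-9,2,-15],"twist":0,"grip":1},
    {"offset":[-30,8,-20],"twist":0,"grip":1},
    {"offset":[-57,15,-20],"twist":0,"grip":1},
    {"offset":[-84,23,-20],"twist":0,"grip":1},
    {"offset":[-112,31,-20],"twist":0,"grip":1}
  ]
}}

```text
time: 26.68
tool_pos: [0.4852, 0.1901, 0.338]
tool_rot: [0.001, 0.713, 0.701, 0.001]
contact_force: [-0.3, -0.1, -0.1]
gripper_width: 0.999
```

Call:
{"name": "play_rows", "arguments": {
  "increments": [
    {"offset":[-28,8,0],"twist":0,"grip":1},
    {"offset":[-56,16,0],"twist":0,"grip":1},
    {"offset":[-84,23,0],"twist":0,"grip":1},
    {"offset":[-112,31,0],"twist":0,"grip":1},
    {"offset":[-140,39,0],"twist":0,"grip":1}
  ]
}}

```text
time: 27.1
tool_pos: [0.5216, 0.0488, 0.3376]
tool_rot: [0.001, 0.714, 0.7, 0.001]
contact_force: [0.7, -0.3, -0.1]
gripper_width: 1.001
```

Call:
{"name": "play_rows", "arguments": {
  "increments": [
    {"offset":[-28,8,0],"twist":0,"grip":1},
    {"offset":[-56,16,0],"twist":0,"grip":1},
    {"offset":[-84,23,0],"twist":0,"grip":1},
    {"offset":[-110,31,0],"twist":0,"grip":1},
    {"offset":[-134,38,0],"twist":0,"grip":1}
  ]
}}

```text
time: 27.52
tool_pos: [0.5571, -0.0862, 0.3377]
tool_rot: [0.001, 0.714, 0.7, 0.0]
contact_force: [0.1, 1.0, -0.7]
gripper_width: 0.999
```

Call:
{"name": "play_rows", "arguments": {
  "increments": [
    {"offset":[-23,6,0],"twist":0,"grip":1},
    {"offset":[-39,11,0],"twist":0,"grip":1},
    {"offset":[-50,13,0],"twist":0,"grip":1},
    {"offset":[-55,15,0],"twist":0,"grip":1},
    {"offset":[-56,15,0],"twist":0,"grip":1}
  ]
}}

```text
time: 27.93
tool_pos: [0.571, -0.1411, 0.3366]
tool_rot: [0.0, 0.714, 0.7, 0.0]
contact_force: [-1.6, 0.4, 0.1]
gripper_width: 1.002
```

Run:
```python
from h import *
im=manip.grab_frame("side"); im2=manip.grab_frame("top"); cv2.imwrite("pics/g9.png",np.hstack([cv2.resize(im[70:384,180:370],None,fx=1.9,fy=1.9),cv2.resize(im2[152:284,85:190],None,fx=3.5,fy=4.52)])[:596])
tips(["tall_candlestick","low_candlestick"],"side")
s=manip.state();print(s["tool_pos"],s["tool_rot"],s["contact_force"])
```

```text
tall_candlestick call side 0.55 [ 575 -139   -2]
tall_candlestick call side 0.56 [ 574 -131   46]
low_candlestick call side 0.65 [440  73   0]
low_candlestick call side 0.73 [441  83  16]
[ 0.5707125  -0.13984917  0.33626065] [-1.39509578e-04  7.13370946e-01  7.00786610e-01  3.99909785e-05] [-0.18493411 -0.2025405  -0.23398126]
```

View pics/g9.png

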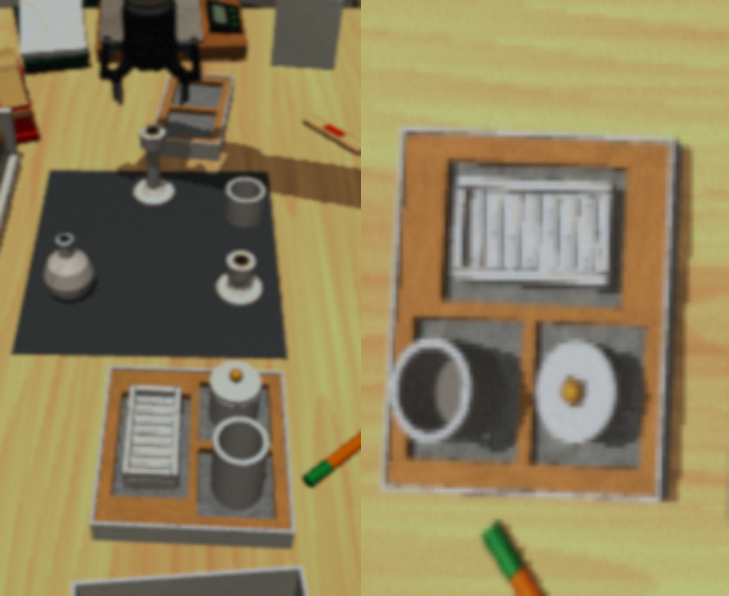

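The bath set is complete. Now the tall candlestick.

Call:
{"name": "play_rows", "arguments": {
  "increments": [
    {"offset":[0,1,14],"twist":0,"grip":1},
    {"offset":[0,1,30],"twist":0,"grip":1},
    {"offset":[0,1,46],"twist":0,"grip":1},
    {"offset":[0,1,60],"twist":0,"grip":1},
    {"offset":[0,1,70],"twist":0,"grip":1}
  ]
}}

```text
time: 28.65
tool_pos: [0.5711, -0.1402, 0.2636]
tool_rot: [-0.001, 0.714, 0.701, -0.001]
contact_force: [-0.6, 0.8, -0.9]
gripper_width: 0.997
```

Call:
{"name": "play_rows", "arguments": {
  "increments": [
    {"offset":[0,0,0],"twist":0,"grip":0.8},
    {"offset":[0,0,0],"twist":0,"grip":0.65},
    {"offset":[0,0,0],"twist":0,"grip":0.55},
    {"offset":[0,0,0],"twist":0,"grip":0.48},
    {"offset":[0,0,0],"twist":0,"grip":0.3}
  ]
}}

```text
time: 29.07
tool_pos: [0.5722, -0.141, 0.2679]
tool_rot: [0.001, 0.714, 0.7, 0.0]
contact_force: [-2.1, -0.3, 3.6]
gripper_width: 0.455
```

Call:
{"name": "play_rows", "arguments": {
  "increments": [
    {"offset":[0,0,0],"twist":0,"grip":0.3},
    {"offset":[0,0,0],"twist":0,"grip":0.3},
    {"offset":[0,0,0],"twist":0,"grip":0.3},
    {"offset":[0,0,-3],"twist":0,"grip":0.3},
    {"offset":[0,0,-9],"twist":0,"grip":0.3}
  ]
}}

```text
time: 29.48
tool_pos: [0.5711, -0.1405, 0.2738]
tool_rot: [-0.001, 0.714, 0.7, -0.0]
contact_force: [-0.1, 0.4, -3.9]
gripper_width: 0.452
```

Run:
```python
from h import *
im=manip.grab_frame("side"); cv2.imwrite("pics/g10.png",cv2.resize(im[70:200,200:340],None,fx=4,fy=4))
s=manip.state();print(s["tool_pos"],s["tool_rot"],s["contact_force"],s["gripper_width"])
```

```text
[ 0.57170944 -0.14063942  0.27565334] [-1.03203325e-04  7.13779408e-01  7.00370575e-01  6.71953489e-05] [ 1.97000681 -0.53774972 -2.75441246] 0.45430703955444524
```

View pics/g10.png

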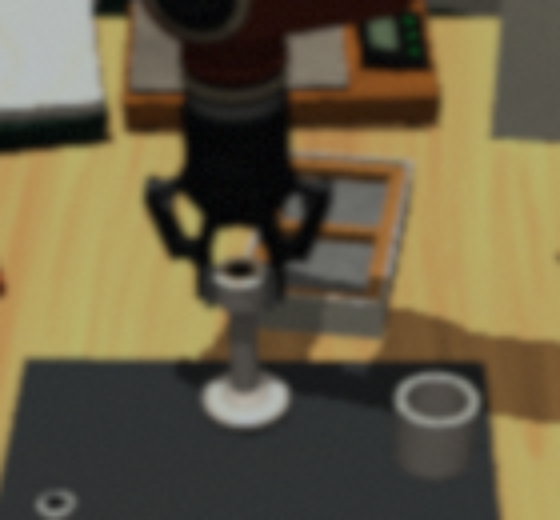

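Call:
{"name": "play_rows", "arguments": {
  "increments": [
    {"offset":[0,0,-12],"twist":0,"grip":0.3},
    {"offset":[0,0,-28],"twist":0,"grip":0.3},
    {"offset":[0,0,-44],"twist":0,"grip":0.3},
    {"offset":[-2,-1,-58],"twist":0,"grip":0.3},
    {"offset":[-10,-3,-65],"twist":0,"grip":0.3}
  ]
}}

```text
time: 29.95
tool_pos: [0.5691, -0.1504, 0.3432]
tool_rot: [0.001, 0.713, 0.701, 0.001]
contact_force: [0.7, -0.6, -2.6]
gripper_width: 0.449
```

Call:
{"name": "play_rows", "arguments": {
  "increments": [
    {"offset":[-15,-4,0],"twist":0,"grip":0.3},
    {"offset":[-36,-10,0],"twist":0,"grip":0.3},
    {"offset":[-60,-16,0],"twist":0,"grip":0.3},
    {"offset":[-84,-23,0],"twist":0,"grip":0.3},
    {"offset":[-108,-29,0],"twist":0,"grip":0.3}
  ]
}}

```text
time: 30.37
tool_pos: [0.5367, -0.2596, 0.3403]
tool_rot: [-0.0, 0.714, 0.7, -0.0]
contact_force: [1.1, -0.1, -3.6]
gripper_width: 0.452
```

Call:
{"name": "play_rows", "arguments": {
  "increments": [
    {"offset":[-24,-6,0],"twist":0,"grip":0.3},
    {"offset":[-48,-13,0],"twist":0,"grip":0.3},
    {"offset":[-72,-19,0],"twist":0,"grip":0.3},
    {"offset":[-93,-25,0],"twist":0,"grip":0.3},
    {"offset":[-112,-30,0],"twist":0,"grip":0.3}
  ]
}}

```text
time: 30.78
tool_pos: [0.5043, -0.3714, 0.3401]
tool_rot: [-0.0, 0.714, 0.7, -0.0]
contact_force: [1.1, 0.1, -3.3]
gripper_width: 0.452
```

Call:
{"name": "play_rows", "arguments": {
  "increments": [
    {"offset":[-12,-4,0],"twist":0,"grip":0.3},
    {"offset":[-19,-5,0],"twist":0,"grip":0.3},
    {"offset":[-22,-6,0],"twist":0,"grip":0.3},
    {"offset":[-22,-6,0],"twist":0,"grip":0.3},
    {"offset":[-22,-6,0],"twist":0,"grip":0.3}
  ]
}}

```text
time: 31.2
tool_pos: [0.4993, -0.3908, 0.3402]
tool_rot: [-0.0, 0.714, 0.701, 0.0]
contact_force: [-1.0, -0.1, -4.4]
gripper_width: 0.452
```

Run:
```python
from h import *
im=manip.grab_frame("side"); manip.grab_frame("top"); cv2.imwrite("pics/x11.png",im)
tips(["tall_candlestick","candle_box"],"side");tips(["tall_candlestick"],"top")
s=manip.state();print(s["tool_pos"],s["tool_rot"],s["contact_force"],s["gripper_width"])
```

```text
tall_candlestick call side 0.86 [ 499 -381  122]
tall_candlestick call side 0.65 [460 319  88]
candle_box call side 0.76 [ 508 -347   -1]
candle_box call side 0.61 [454 401  18]
candle_box call side 0.62 [ 510 -323   19]
tall_candlestick call top 0.58 [ 497 -389   69]
tall_candlestick call top 0.95 [ 501 -378   83]
[ 0.49918245 -0.39108981  0.34033901] [2.89983401e-06 7.13625352e-01 7.00527556e-01 2.01792262e-05] [ 0.31833124 -1.40331032 -3.94800787] 0.4488062594918974
```

Call:
{"name": "play_rows", "arguments": {
  "increments": [
    {"offset":[0,0,9],"twist":0,"grip":0.3},
    {"offset":[0,0,20],"twist":0,"grip":0.3},
    {"offset":[0,0,31],"twist":0,"grip":0.3},
    {"offset":[0,0,40],"twist":0,"grip":0.3},
    {"offset":[0,0,45],"twist":0,"grip":0.3}
  ]
}}

```text
time: 32.02
tool_pos: [0.4984, -0.3909, 0.2921]
tool_rot: [-0.002, 0.714, 0.7, -0.0]
contact_force: [0.6, -0.5, -3.7]
gripper_width: 0.449
```

Call:
{"name": "play_rows", "arguments": {
  "increments": [
    {"offset":[0,0,1],"twist":0,"grip":0.3},
    {"offset":[0,0,2],"twist":0,"grip":0.3},
    {"offset":[0,0,3],"twist":0,"grip":0.3},
    {"offset":[0,0,4],"twist":0,"grip":0.3},
    {"offset":[0,0,5],"twist":0,"grip":0.3}
  ]
}}

```text
time: 32.43
tool_pos: [0.4992, -0.3916, 0.291]
tool_rot: [0.001, 0.714, 0.7, 0.0]
contact_force: [-0.7, -0.2, -4.1]
gripper_width: 0.449
```

Call:
{"name": "play_rows", "arguments": {
  "increments": [
    {"offset":[0,0,0.5],"twist":0,"grip":0.3},
    {"offset":[0,0,1],"twist":0,"grip":0.3},
    {"offset":[0,0,1.5],"twist":0,"grip":0.3},
    {"offset":[0,0,2],"twist":0,"grip":0.3},
    {"offset":[0,0,2],"twist":0,"grip":0.3}
  ]
}}

```text
time: 32.85
tool_pos: [0.499, -0.3914, 0.2882]
tool_rot: [-0.0, 0.714, 0.7, -0.0]
contact_force: [-0.4, -0.1, -2.9]
gripper_width: 0.447
```

Call:
{"name": "play_rows", "arguments": {
  "increments": [
    {"offset":[0,0,0.3],"twist":0,"grip":0.3},
    {"offset":[0,0,0.6],"twist":0,"grip":0.3},
    {"offset":[0,0,1],"twist":0,"grip":0.3},
    {"offset":[0,0,1],"twist":0,"grip":0.3}
  ]
}}

```text
time: 33.18
tool_pos: [0.4991, -0.3916, 0.288]
tool_rot: [0.0, 0.714, 0.7, -0.0]
contact_force: [-0.6, 0.3, -1.0]
gripper_width: 0.447
```

Call:
{"name": "play_rows", "arguments": {
  "increments": [
    {"offset":[0,0,0.3],"twist":0,"grip":0.3},
    {"offset":[0,0,0.6],"twist":0,"grip":0.3},
    {"offset":[0,0,0.6],"twist":0,"grip":0.3}
  ]
}}

```text
time: 33.43
tool_pos: [0.4991, -0.3917, 0.2879]
tool_rot: [0.0, 0.714, 0.7, -0.0]
contact_force: [-2.9, 0.6, 5.1]
gripper_width: 0.451
```

Call:
{"name": "play_rows", "arguments": {
  "increments": [
    {"offset":[0,0,-0.4],"twist":0,"grip":0.48},
    {"offset":[0,0,-0.4],"twist":0,"grip":0.55},
    {"offset":[0,0,-0.4],"twist":0,"grip":0.65},
    {"offset":[0,0,-0.4],"twist":0,"grip":0.8},
    {"offset":[0,0,-0.4],"twist":0,"grip":0.8}
  ]
}}

```text
time: 33.85
tool_pos: [0.4991, -0.3914, 0.2869]
tool_rot: [0.0, 0.714, 0.7, 0.0]
contact_force: [0.7, -0.4, 0.0]
gripper_width: 0.796
```

Call:
{"name": "play_rows", "arguments": {
  "increments": [
    {"offset":[0,0,-5],"twist":0,"grip":0.8},
    {"offset":[0,0,-15],"twist":0,"grip":0.8},
    {"offset":[0,0,-30],"twist":0,"grip":0.8},
    {"offset":[0,0,-50],"twist":0,"grip":0.9},
    {"offset":[0,0,-65],"twist":0,"grip":1}
  ]
}}

```text
time: 34.27
tool_pos: [0.4993, -0.3917, 0.3555]
tool_rot: [0.002, 0.714, 0.7, 0.0]
contact_force: [0.9, 0.7, -0.1]
gripper_width: 0.995
```

Call:
{"name": "play_rows", "arguments": {
  "increments": [
    {"offset":[12,-2,0],"twist":0,"grip":1},
    {"offset":[36,-5,0],"twist":0,"grip":1},
    {"offset":[64,-9,0],"twist":0,"grip":1},
    {"offset":[92,-13,0],"twist":0,"grip":1},
    {"offset":[120,-17,0],"twist":0,"grip":1}
  ]
}}

```text
time: 34.68
tool_pos: [0.4837, -0.2693, 0.3519]
tool_rot: [-0.0, 0.714, 0.7, 0.0]
contact_force: [0.3, 0.1, -0.4]
gripper_width: 0.999
```

Call:
{"name": "play_rows", "arguments": {
  "increments": [
    {"offset":[28,-4,0],"twist":0,"grip":1},
    {"offset":[56,-8,0],"twist":0,"grip":1},
    {"offset":[84,-12,0],"twist":0,"grip":1},
    {"offset":[112,-16,0],"twist":0,"grip":1},
    {"offset":[140,-20,0],"twist":0,"grip":1}
  ]
}}

```text
time: 35.1
tool_pos: [0.4661, -0.1288, 0.3519]
tool_rot: [-0.0, 0.714, 0.7, 0.0]
contact_force: [0.8, 0.5, 0.0]
gripper_width: 1.001
```

Call:
{"name": "play_rows", "arguments": {
  "increments": [
    {"offset":[28,-4,0],"twist":0,"grip":1},
    {"offset":[56,-8,0],"twist":0,"grip":1},
    {"offset":[84,-12,0],"twist":0,"grip":1},
    {"offset":[112,-16,0],"twist":0,"grip":1},
    {"offset":[140,-20,0],"twist":0,"grip":1}
  ]
}}

```text
time: 35.52
tool_pos: [0.4486, 0.0114, 0.352]
tool_rot: [-0.0, 0.714, 0.7, 0.0]
contact_force: [1.3, 0.4, 0.4]
gripper_width: 1.002
```

Call:
{"name": "play_rows", "arguments": {
  "increments": [
    {"offset":[25,-4,0],"twist":0,"grip":1},
    {"offset":[45,-7,0],"twist":0,"grip":1},
    {"offset":[58,-9,0],"twist":0,"grip":1},
    {"offset":[63,-10,0],"twist":0,"grip":1},
    {"offset":[64,-10,0],"twist":0,"grip":1}
  ]
}}

```text
time: 35.93
tool_pos: [0.4402, 0.0748, 0.3519]
tool_rot: [-0.0, 0.713, 0.701, -0.0]
contact_force: [-0.6, 0.4, -0.7]
gripper_width: 0.998
```

Run:
```python
from h import *
manip.grab_frame("side"); manip.grab_frame("top")
tips(["tall_candlestick","low_candlestick"],"side");tips(["tall_candlestick"],"top")
s=manip.state();print(s["tool_pos"],s["tool_rot"],s["contact_force"],s["gripper_width"])
```

```text
tall_candlestick call side 0.64 [ 499 -394   21]
tall_candlestick call side 0.64 [ 500 -381   77]
low_candlestick call side 0.8 [441  68   1]
low_candlestick call side 0.73 [440  80  14]
tall_candlestick call top 0.83 [ 495 -391   18]
tall_candlestick call top 0.96 [ 495 -385   33]
[0.44099487 0.07319609 0.35207398] [-6.36817709e-07  7.14198456e-01  6.99943257e-01 -5.87899360e-05] [-1.17253653 -0.08737125 -0.47029077] 1.003657234024502
```

Call:
{"name": "play_rows", "arguments": {
  "increments": [
    {"offset":[0,0,15],"twist":0,"grip":1},
    {"offset":[0,0,35],"twist":0,"grip":1},
    {"offset":[0,0,58],"twist":0,"grip":1},
    {"offset":[0,0,80],"twist":0,"grip":1},
    {"offset":[0,0,98],"twist":0,"grip":1}
  ]
}}

```text
time: 36.75
tool_pos: [0.4405, 0.0734, 0.2525]
tool_rot: [-0.0, 0.714, 0.7, -0.0]
contact_force: [0.6, -0.1, -0.0]
gripper_width: 1.0
```

Call:
{"name": "play_rows", "arguments": {
  "increments": [
    {"offset":[0,0,15],"twist":0,"grip":1},
    {"offset":[0,0,28],"twist":0,"grip":1},
    {"offset":[0,0,39],"twist":0,"grip":1},
    {"offset":[0,0,47],"twist":0,"grip":1},
    {"offset":[0,0,52],"twist":0,"grip":1}
  ]
}}

```text
time: 37.17
tool_pos: [0.4407, 0.0736, 0.2012]
tool_rot: [-0.0, 0.714, 0.7, -0.0]
contact_force: [0.1, 0.8, 0.4]
gripper_width: 1.0
```

Call:
{"name": "play_rows", "arguments": {
  "increments": [
    {"offset":[0,0,0],"twist":0,"grip":0.8},
    {"offset":[0,0,0],"twist":0,"grip":0.65},
    {"offset":[0,0,0],"twist":0,"grip":0.55},
    {"offset":[0,0,0],"twist":0,"grip":0.48},
    {"offset":[0,0,0],"twist":0,"grip":0.3}
  ]
}}

```text
time: 37.58
tool_pos: [0.4414, 0.0738, 0.2033]
tool_rot: [0.001, 0.714, 0.7, 0.001]
contact_force: [-1.1, -0.3, 4.4]
gripper_width: 0.452
```

Call:
{"name": "play_rows", "arguments": {
  "increments": [
    {"offset":[0,0,0],"twist":0,"grip":0.3},
    {"offset":[0,0,0],"twist":0,"grip":0.3},
    {"offset":[0,0,-3],"twist":0,"grip":0.3},
    {"offset":[0,0,-10],"twist":0,"grip":0.3},
    {"offset":[0,0,-24],"twist":0,"grip":0.3}
  ]
}}

```text
time: 38.0
tool_pos: [0.4394, 0.0738, 0.2242]
tool_rot: [-0.002, 0.714, 0.7, -0.002]
contact_force: [-0.0, 0.4, -2.7]
gripper_width: 0.449
```

Call:
{"name": "play_rows", "arguments": {
  "increments": [
    {"offset":[0,0,-18],"twist":0,"grip":0.3},
    {"offset":[0,0,-38],"twist":0,"grip":0.3},
    {"offset":[-3,1,-58],"twist":0,"grip":0.3},
    {"offset":[-12,3,-73],"twist":0,"grip":0.3},
    {"offset":[-29,6,-80],"twist":0,"grip":0.3}
  ]
}}

```text
time: 38.42
tool_pos: [0.4465, 0.0452, 0.3085]
tool_rot: [0.001, 0.713, 0.701, 0.001]
contact_force: [1.2, -0.9, -2.0]
gripper_width: 0.453
```

Call:
{"name": "play_rows", "arguments": {
  "increments": [
    {"offset":[-24,5,0],"twist":0,"grip":0.3},
    {"offset":[-49,10,0],"twist":0,"grip":0.3},
    {"offset":[-75,16,0],"twist":0,"grip":0.3},
    {"offset":[-101,21,0],"twist":0,"grip":0.3},
    {"offset":[-127,27,0],"twist":0,"grip":0.3}
  ]
}}

```text
time: 38.83
tool_pos: [0.4704, -0.0839, 0.3057]
tool_rot: [-0.0, 0.714, 0.7, -0.0]
contact_force: [0.2, 0.1, -2.4]
gripper_width: 0.455
```

Call:
{"name": "play_rows", "arguments": {
  "increments": [
    {"offset":[-26,6,0],"twist":0,"grip":0.3},
    {"offset":[-52,11,0],"twist":0,"grip":0.3},
    {"offset":[-78,17,0],"twist":0,"grip":0.3},
    {"offset":[-104,22,0],"twist":0,"grip":0.3},
    {"offset":[-130,28,0],"twist":0,"grip":0.3}
  ]
}}

```text
time: 39.25
tool_pos: [0.496, -0.2145, 0.3055]
tool_rot: [-0.001, 0.714, 0.7, -0.0]
contact_force: [1.1, 0.3, -2.5]
gripper_width: 0.449
```

Call:
{"name": "play_rows", "arguments": {
  "increments": [
    {"offset":[-26,5,0],"twist":0,"grip":0.3},
    {"offset":[-49,10,0],"twist":0,"grip":0.3},
    {"offset":[-67,14,0],"twist":0,"grip":0.3},
    {"offset":[-78,16,0],"twist":0,"grip":0.3},
    {"offset":[-82,17,0],"twist":0,"grip":0.3}
  ]
}}

```text
time: 39.67
tool_pos: [0.5117, -0.2969, 0.3057]
tool_rot: [-0.0, 0.714, 0.7, -0.0]
contact_force: [-0.7, 0.3, -2.5]
gripper_width: 0.452
```

Run:
```python
from h import *
manip.grab_frame("side"); manip.grab_frame("top")
tips(["low_candlestick","candle_box"],"side");tips(["low_candlestick"],"top")
s=manip.state();print(s["tool_pos"],s["tool_rot"],s["contact_force"],s["gripper_width"])
```

```text
low_candlestick call side 0.74 [508 351   0]
low_candlestick call side 0.71 [ 515 -298  106]
low_candlestick call side 0.58 [ 511 -285  117]
candle_box call side 0.63 [ 509 -344   -1]
candle_box call side 0.58 [ 511 -306   24]
low_candlestick call top 0.67 [ 511 -295  101]
[ 0.5118439  -0.294794    0.30611675] [-8.67990543e-05  7.13447891e-01  7.00708283e-01  4.66925377e-05] [-0.16549223 -0.39218723 -2.81170363] 0.45024491609113887
```

Call:
{"name": "play_rows", "arguments": {
  "increments": [
    {"offset":[0,0,12],"twist":0,"grip":0.3},
    {"offset":[0,0,30],"twist":0,"grip":0.3},
    {"offset":[0,0,48],"twist":0,"grip":0.3},
    {"offset":[0,0,64],"twist":0,"grip":0.3},
    {"offset":[0,0,73],"twist":0,"grip":0.3}
  ]
}}

```text
time: 40.48
tool_pos: [0.5109, -0.2947, 0.2298]
tool_rot: [-0.002, 0.714, 0.7, -0.0]
contact_force: [0.0, -0.1, -3.6]
gripper_width: 0.449
```

Call:
{"name": "play_rows", "arguments": {
  "increments": [
    {"offset":[0,0,1],"twist":0,"grip":0.3},
    {"offset":[0,0,2],"twist":0,"grip":0.3},
    {"offset":[0,0,3],"twist":0,"grip":0.3},
    {"offset":[0,0,4],"twist":0,"grip":0.3},
    {"offset":[0,0,5],"twist":0,"grip":0.3}
  ]
}}

```text
time: 40.9
tool_pos: [0.5123, -0.296, 0.2293]
tool_rot: [0.001, 0.714, 0.7, 0.0]
contact_force: [1.0, 0.5, -1.5]
gripper_width: 0.448
```

Call:
{"name": "play_rows", "arguments": {
  "increments": [
    {"offset":[0,0,0.5],"twist":0,"grip":0.3},
    {"offset":[0,0,1],"twist":0,"grip":0.3},
    {"offset":[0,0,1.5],"twist":0,"grip":0.3},
    {"offset":[0,0,2],"twist":0,"grip":0.3},
    {"offset":[0,0,2.5],"twist":0,"grip":0.3}
  ]
}}

```text
time: 41.32
tool_pos: [0.5119, -0.2957, 0.2257]
tool_rot: [0.0, 0.714, 0.7, -0.0]
contact_force: [0.8, 0.9, -3.3]
gripper_width: 0.452
```

Call:
{"name": "play_rows", "arguments": {
  "increments": [
    {"offset":[0,0,0.4],"twist":0,"grip":0.3},
    {"offset":[0,0,0.8],"twist":0,"grip":0.3},
    {"offset":[0,0,1.2],"twist":0,"grip":0.3},
    {"offset":[0,0,1.5],"twist":0,"grip":0.3},
    {"offset":[0,0,1.5],"twist":0,"grip":0.3}
  ]
}}

```text
time: 41.73
tool_pos: [0.5118, -0.2956, 0.224]
tool_rot: [-0.0, 0.714, 0.7, -0.0]
contact_force: [-0.5, -0.3, -2.6]
gripper_width: 0.447
```

Call:
{"name": "play_rows", "arguments": {
  "increments": [
    {"offset":[0,0,0.4],"twist":0,"grip":0.3},
    {"offset":[0,0,0.8],"twist":0,"grip":0.3},
    {"offset":[0,0,0.8],"twist":0,"grip":0.3}
  ]
}}

```text
time: 41.98
tool_pos: [0.5119, -0.2957, 0.2233]
tool_rot: [0.0, 0.714, 0.7, 0.0]
contact_force: [0.3, 0.6, -2.2]
gripper_width: 0.448
```

Call:
{"name": "play_rows", "arguments": {
  "increments": [
    {"offset":[0,0,0.3],"twist":0,"grip":0.3},
    {"offset":[0,0,0.6],"twist":0,"grip":0.3},
    {"offset":[0,0,0.6],"twist":0,"grip":0.3}
  ]
}}

```text
time: 42.23
tool_pos: [0.512, -0.2957, 0.2233]
tool_rot: [0.0, 0.714, 0.7, -0.0]
contact_force: [-1.8, 1.3, 2.5]
gripper_width: 0.451
```

Contact. I release, rise and move clear for the final look.

Call:
{"name": "play_rows", "arguments": {
  "increments": [
    {"offset":[0,0,0],"twist":0,"grip":0.48},
    {"offset":[0,0,-0.3],"twist":0,"grip":0.55},
    {"offset":[0,0,-0.3],"twist":0,"grip":0.65},
    {"offset":[0,0,-0.3],"twist":0,"grip":0.75},
    {"offset":[0,0,-0.3],"twist":0,"grip":0.75}
  ]
}}

```text
time: 42.65
tool_pos: [0.5119, -0.2957, 0.2231]
tool_rot: [0.0, 0.714, 0.7, 0.0]
contact_force: [-0.3, -0.8, 0.1]
gripper_width: 0.75
```

Call:
{"name": "play_rows", "arguments": {
  "increments": [
    {"offset":[0,0,-5],"twist":0,"grip":0.75},
    {"offset":[0,0,-15],"twist":0,"grip":0.75},
    {"offset":[0,0,-35],"twist":0,"grip":0.75},
    {"offset":[0,0,-65],"twist":0,"grip":0.75},
    {"offset":[0,0,-100],"twist":0,"grip":0.75}
  ]
}}

```text
time: 43.07
tool_pos: [0.5112, -0.2952, 0.3229]
tool_rot: [-0.002, 0.714, 0.7, -0.0]
contact_force: [0.6, -0.3, -0.1]
gripper_width: 0.749
```

Call:
{"name": "play_rows", "arguments": {
  "increments": [
    {"offset":[8,0,-20],"twist":0,"grip":1},
    {"offset":[25,0,-30],"twist":0,"grip":1},
    {"offset":[55,-5,-30],"twist":0,"grip":1},
    {"offset":[85,-10,-30],"twist":0,"grip":1},
    {"offset":[115,-15,-30],"twist":0,"grip":1}
  ]
}}

```text
time: 43.48
tool_pos: [0.4988, -0.1795, 0.3547]
tool_rot: [0.001, 0.714, 0.7, 0.0]
contact_force: [0.5, 0.5, -0.4]
gripper_width: 1.004
```

Call:
{"name": "play_rows", "arguments": {
  "increments": [
    {"offset":[30,-5,0],"twist":0,"grip":1},
    {"offset":[60,-10,0],"twist":0,"grip":1},
    {"offset":[90,-15,0],"twist":0,"grip":1},
    {"offset":[115,-20,0],"twist":0,"grip":1},
    {"offset":[125,-22,0],"twist":0,"grip":1}
  ]
}}

```text
time: 43.9
tool_pos: [0.4788, -0.0526, 0.3541]
tool_rot: [0.0, 0.713, 0.701, 0.001]
contact_force: [0.1, -0.8, 0.2]
gripper_width: 1.003
```

Run:
```python
from h import *
im=manip.grab_frame("side"); im2=manip.grab_frame("top")
cv2.imwrite("pics/fin.png",np.hstack([cv2.resize(im[80:370,180:380],None,fx=1.9,fy=2),cv2.resize(im2[130:275,85:440],(420,580))]))
tips(["tall_candlestick","low_candlestick","short_cup","bud_vase"],"side")
s=manip.state();print(s["time"],s["tool_pos"],s["contact_force"])
```

```text
tall_candlestick call side 0.55 [ 501 -392   22]
tall_candlestick call side 0.46 [ 484 -375   29]
tall_candlestick call side 0.29 [430 -69  39]
low_candlestick call side 0.75 [ 514 -300   21]
low_candlestick call side 0.54 [ 507 -283   37]
short_cup call side 0.82 [428 -86   2]
short_cup call side 0.87 [428 -69  38]
bud_vase call side 0.81 [682  77   5]
bud_vase call side 0.9 [680  93  56]
44.4 [ 0.47957844 -0.05580277  0.3529344 ] [-0.48804623 -0.63045233  0.99475418]
```

View pics/fin.png

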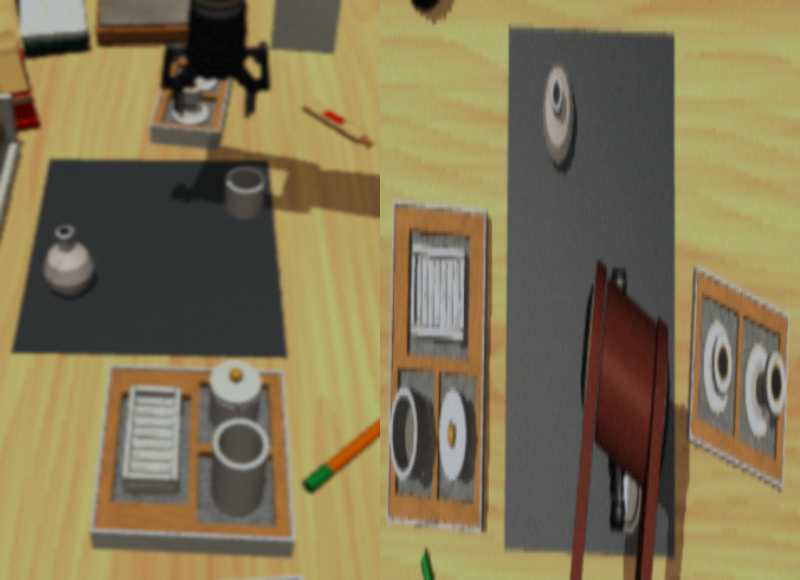

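The last picture shows all five pieces upright in their compartments, and the vase and short cup where they were. Handing in.

```bash
python3 -c "
from plant import manip
print(manip.job_done())"
```

```text
the job is handed in; nothing more can be done
None
```

Both gift sets are packed, and I handed the job in at about 44 s of the 128 s allowed.

- **Order:** I placed the tumbler, soap dish and jar in the three-compartment box (dish in the oblong one), then the tall and low candlesticks in the two-compartment box.
- **Setting down:** I lowered each piece in steps of 1 mm or less until it just touched the floor. The highest wrist force I read was about 10 N.
- **Final check:** The last side and top pictures show all five pieces upright, each in its own compartment, with the gripper clear of everything. The network puts the two candlesticks at floor height (21–22 mm), within about 5 mm of their compartment centres.
- **Left in place:** The short cup reads within 3 mm of its first position. The bud vase has no sound first reading of its own, because the network had mislabelled it. It looks unmoved in the pictures, and its last reading is about 7 mm from that mislabelled first one, near the network's error.
- **Disagreements:** The network sometimes reported the wrong thing. For example, it once put the low candlestick in the bath box while the gripper was holding it. I went by the pictures and the arm's measured pose in those cases.

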